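Put the returned hexagon nuts away by size

TASK

First, before moving any nut, take the orange dust cap off the largest hexagon nut and set it flat in the middle of the white dish. Then put the three hexagon nuts away by size, each lying flat in the middle of its own steel pan: the largest nut in the largest pan, the middle one in the middle pan and the smallest in the smallest. Set things down rather than dropping them, and leave the round spacer and the other dust cap where they are.

Things in the scene. Friction and masses are not known exactly. Their poses are not given: they have to be found in the camera images.
- nut_large_c (a point): Largest steel hexagon nut lying flat, 55 mm across flats (64 mm across corners), 30 mm high, with an open bore. Point at its centre, half-way up (15 mm over its underside). z up; one pair of flats faces its own +y and -y, the other pairs are 60 degrees round. It stands on the ledge; the dust cap to be moved lies flat on its top face, 30 mm above the ledge, within 6 mm of its centre.
- nut_medium_c (a point): Middle-sized steel hexagon nut lying flat, 36 mm across flats (42 mm across corners), 22 mm high, with an open bore. Point at its centre, half-way up (11 mm over its underside). z up; one pair of flats faces its own +y and -y, the other pairs are 60 degrees round. It stands on the ledge.
- nut_small_c (a point): Smallest steel hexagon nut lying flat, 24 mm across flats (28 mm across corners), 15 mm high, with an open bore. Point at its centre, half-way up (7.5 mm over its underside). z up; one pair of flats faces its own +y and -y, the other pairs are 60 degrees round. It stands on the ledge.
- cap_c (a point): Orange plastic dust cap lying on the largest nut: a plain round disc 42 mm in diameter, 22 mm high. Point at its centre, half-way up (11 mm over its underside); z up. The nut below is wider than the cap, so fingers can go down only to the nut's top.
- pan_large: Largest of three shallow round dark steel pans, fixed to the ledge, 110 mm across outside (104 mm inside). Origin at the centre of its underside, at ledge height; z up. Floor 3 mm and rim 5 mm above the ledge.
- pan_medium: Middle of three shallow round dark steel pans, fixed to the ledge, 84 mm across outside (78 mm inside). Origin at the centre of its underside, at ledge height; z up. Floor 3 mm and rim 5 mm above the ledge.
- pan_small: Smallest of three shallow round dark steel pans, fixed to the ledge, 64 mm across outside (58 mm inside). Origin at the centre of its underside, at ledge height; z up. Floor 3 mm and rim 5 mm above the ledge.
- dish: White ceramic dish, shallow and round, fixed to the ledge, 108 mm across its rim, 92 mm across its foot. Origin at the centre of its underside, at ledge height; z up. Floor 4 mm and rim 10 mm above the ledge, wall 4 mm.
- spacer_c (a point): Round steel spacer ring, not a nut: 36 mm outside diameter, 22 mm bore, 22 mm high, standing on the ledge. Point at its centre, 11 mm up. It stays where it is.
- cap_other_c (a point): The other orange dust cap, same as the first (42 mm in diameter, 22 mm high), standing on the bare ledge. Point at its centre, 11 mm up. It stays where it is.
Not all that is in view belongs to the job. Leave any brown look-alike of the part that bears cap_c alone. Leave any red look-alike of the part that bears nut_large_c alone.

How it is judged:
By the outcome, as a careful person would: the job done as asked, in the order asked, and still so for the second after the job is handed in, with the robot touching nothing.
It also fails if it takes over 102 s, if anything falls off the work surface, if the arm or the gripper's body presses on something with over 40 N, if the wrist force passes 120 N, or if a joint passes its speed limit or range.

ROBOT

A 6-joint arm with a two-finger parallel gripper is mounted at the origin on the work surface. World frame = base frame: x ahead of the robot, y to its left, z up, the work surface at z = 0. Lengths are in mm, angles in rad, forces in N, time in s.
With the tool pointing down it reaches from about 350 to 875 mm from the base axis. Payload 4.2 kg.
Tool frame: the origin (TCP) lies midway between the tips of the shut fingers; the grasp point (between the pads) lies 19 mm behind it; z points along the fingers, y is the direction in which the jaws open and shut (so a half turn about z gives the same grasp; the last joint's range is limited). The gripper opens to 85 mm and grips with 20 to 120 N. Pads are 22 mm wide; open, the fingers measure 114 mm over their backs; the gripper's body (76 mm by 85 mm) begins 54 mm behind the grasp point. The pads swing forward as they close: fully open they stand 13 mm farther back than shut.
Start: joints at [-0.98, 0.385, 0.008, 0, -1.194, -0.259], TCP at [203.606, -590.884, 206.312] pointing down, gripper open.
Joint ranges: [-3.14, 3.14], [-1.21, 2.06], [-1.07, 1.41], [-3.16, 2.05], [-2.99, -0.16], [-3.1, 3.1]. Speed limits (rad/s): [2.79, 2.79, 3.14, 3.14, 3.14, 3.14].

INTERFACE

Orientations are given as a unit quaternion [x, y, z, w].
In Python, from bench import readout, optics, workorder, nets gives the robot as it stands. The module is installed in compiled form; this text tells all that it offers.
- The arm moves only by the tool move_arm, never from a script. Its argument "steps" is a list of rows, each a list of 7 numbers: the opening, from -1 (shut) to 1 (fully open), so that 0 is half open, then the shift along the world's x, y, z in mm, then the turn, a rotation vector about the world's x, y, z in rad. In form: [[gripper, tx, ty, tz, wx, wy, wz], ...]. A call has 1 to 5 rows; each row is the pose to reach, as a shift and turn from the pose commanded when the call began; what a row does not reach only later rows make up. A row lasts 1/12 s, in which the tool goes at most 41.7 mm and 7.16 degrees, less where a joint would pass 70% of its speed; a pose out of reach is approached as far as the arm can. A call with a gripper value outside its range is refused whole. The fingers move at their own pace and stop on an object; the grip force is fixed at half the most. Time passes only in rows, so rows that repeat a pose let the fingers close. It gives the time, the measured TCP pose, the force and the opening at its end, in the units of the state.
- readout.read_state(): the state, without advancing time (a new reading comes with each control period).
- optics.get_image(name): name is "side" or "top" or "wrist"; returns a dict with "frame" (400x640x3 uint8, blue, green, red), "fx", "fy", "cx", "cy" (pixels), "k1" (the pictures are not rectified: a ray, as slopes to the right and down, at radius r is drawn at 1 + k1 r^2 times it, then the intrinsics apply), "rvec" (rotation vector, rad) and "tvec" (3), from world to camera coordinates, as OpenCV has them. Camera axes: x right, y down, z forward; pixel columns grow to the right and rows downward; lengths in mm; the calibration is good to about 2 mm. A picture is of the moment at which its call begins. There is no depth.
- workorder.job_done(): hands the job in, once; it reports no verdict.
Trained networks look in a picture, given as the dict that the camera call returned (one of the last four; its "shot" number tells which), for a name from the list of things; names that differ only in an ending like _2 or _b are one class to them, and where a whole thing is asked for, a point or a joint stands for the part that bears it (a point fixed in the world has none). Each returns a list of dicts, best first, with "conf" (0 to 1); they miss things now and then, are a little off and sometimes report something else, mostly with a low value. They report only what shows in the picture. A call takes as long as a camera call. They do not tell look-alikes from the thing itself.
- nets.silhouettes(name, picture): "region" (400x640 bool, what is visible of it) and "extent" ([left, top, right, bottom] in pixels, round what is visible of it).
- nets.tip_of(name, picture): "uv" ([column, row] in pixels: a listed point, or the origin of a listed thing).
The state is a dict: "clock": time; "joints": joint angles; "joint_vel": joint speeds; "joint_efforts": joint torques, N m; "position": TCP position; "ee_rot": TCP orientation; "contact_force": force on the tool from outside, world axes, zero at the start; "wrist_torque": the same for the moment, N m; "gripper_width": finger opening in mm.
Only numpy, scipy, OpenCV 4.12 (cv2) and the standard library are available. Lean on these libraries where they do the work, as an engineer would, in place of code of your own. Each camera call takes 0.05 s, during which the arm holds its last target.

## Working session

There is one attempt and no reset: what is moved stays moved. The work goes in short steps, Python scripts to look and compute and a tool call to move; the robot and the scene stay as the last step left them, time stands still between calls to the robot, and variables do not carry over. Pictures are saved under pics/ and viewed, and the job is handed in when it is done.

Besides the shell and the picture viewer there is one more tool, called by a JSON object that holds its "api" and its "payload", one argument or row to a line. move_arm: Moves the arm, as the interface text tells. Its arguments: {"type":"object","properties":{"steps":{"type":"array","items":{"type":"array","items":{"type":"number"}}}},"required":["steps"]}

```bash
mkdir -p pics; ls
python3 - <<'E'
from bench import readout, optics
import cv2
print(readout.read_state())
for n in ["top","side","wrist"]:
    p=optics.get_image(n); cv2.imwrite(f"pics/{n}0.png",p["frame"])
    print(n,{k:v for k,v in p.items() if k!="frame"})
E
```

```text
pics
{'clock': 0.0, 'joints': array([-9.80421018e-01,  3.85534583e-01,  6.59463504e-03, -4.58767521e-04,
       -1.19395670e+00, -2.58566772e-01]), 'joint_vel': array([-0.00106673,  0.00056097,  0.00132737, -0.00271633, -0.00024882,
       -0.00076371]), 'joint_efforts': array([ 9.03654072e-04, -3.92293417e+01,  1.88403386e+01,  4.18622419e+00,
       -4.58024864e-03,  2.32231071e-05]), 'position': array([ 203.37376906, -590.31330705,  205.22864475]), 'ee_rot': array([-1.65060684e-01,  9.86282831e-01,  1.04476788e-03, -2.38216428e-04]), 'contact_force': array([ 0.06943716,  0.21046258, -0.61705546]), 'wrist_torque': array([0.05882541, 0.01529198, 0.03270229]), 'gripper_width': 85.50777546039022}
top {'fx': 489.5006599740552, 'fy': 489.5006599740552, 'cx': 317.46132839366504, 'cy': 201.23470105548506, 'k1': -0.11868525856670205, 'rvec': array([ 2.1024167 , -2.08868508,  0.24641654]), 'tvec': array([ -18.9540529 ,  530.23555779, 1235.79550515]), 'shot': 1}
side {'fx': 488.85684777155876, 'fy': 488.85684777155876, 'cx': 317.8105942787719, 'cy': 203.9130415427674, 'k1': -0.11949383695552288, 'rvec': array([ 1.02651803, -2.43415394,  1.04102128]), 'tvec': array([357.32781963, 294.62641439, 881.68132799]), 'shot': 2}
wrist {'fx': 353.0581677889627, 'fy': 353.0581677889627, 'cx': 321.5982680038777, 'cy': 197.77859857888527, 'k1': -0.021736427714304365, 'rvec': array([-1.71464757, -2.40187774, -0.36109245]), 'tvec': array([623.04882058, -37.60339372, 379.81982653]), 'shot': 3}
```

View pics/top0.png

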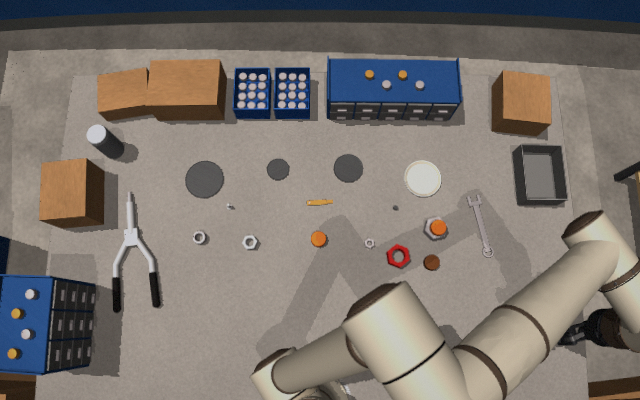

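View pics/side0.png

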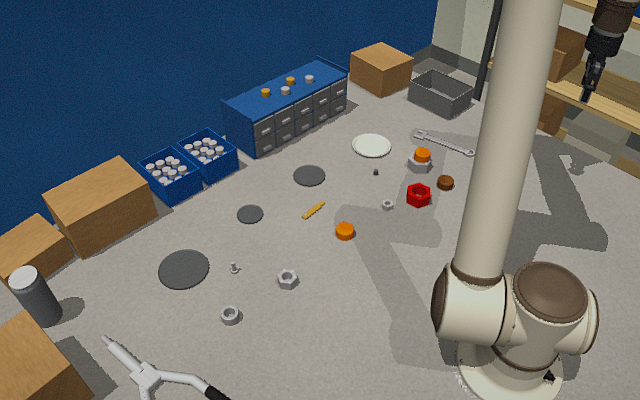

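View pics/wrist0.png

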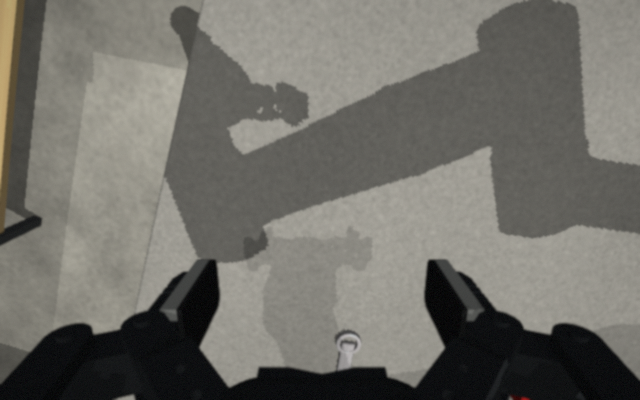

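The top view shows the capped large nut at (436,228), the dish at (423,179), the medium nut at (250,242) and the small nut at (370,243). The pans are at (205,180), (348,168) and (278,169). The spacer is at (199,238) and the other cap at (319,239). The look-alikes are red (399,256) and brown (432,262). Next I triangulate.

```bash
cat > h.py <<'E'
import numpy as np, cv2
from bench import readout, optics, nets
def KD(p): return np.array([[p['fx'],0,p['cx']],[0,p['fy'],p['cy']],[0,0,1.]]),np.array([p['k1'],0,0,0,0.])
def ray(p,uv):
    K,D=KD(p); n=cv2.undistortPoints(np.array([[uv]],float),K,D)[0,0]
    R=cv2.Rodrigues(np.array(p['rvec']))[0]; c=-R.T@p['tvec']; d=R.T@np.array([n[0],n[1],1]); return c,d/np.linalg.norm(d)
def at_z(p,uv,z):
    c,d=ray(p,uv); return c+d*(z-c[2])/d[2]
def tri(rs):
    A=0;b=0
    for c,d in rs:
        M=np.eye(3)-np.outer(d,d);A=A+M;b=b+M@c
    x=np.linalg.solve(A,b); return x,[np.linalg.norm((np.eye(3)-np.outer(d,d))@(x-c)) for c,d in rs]
def proj(p,X):
    K,D=KD(p); return cv2.projectPoints(np.array(X,float).reshape(-1,1,3),np.array(p['rvec']),np.array(p['tvec']),K,D)[0][:,0]
E
python3 - <<'E'
from h import *
np.set_printoptions(precision=1,suppress=True)
T=optics.get_image("top");S=optics.get_image("side")
for n in "nut_large_c nut_medium_c nut_small_c cap_c pan_large pan_medium pan_small dish spacer_c cap_other_c".split():
    a=nets.tip_of(n,T);b=nets.tip_of(n,S)
    print(n);
    for k,l in(("T",a),("S",b)): print("  ",k,[(np.round(x['uv'],1),round(x['conf'],2)) for x in l[:4]])
    for x in a[:3]:
        for y in b[:3]:
            X,r=tri([ray(T,x['uv']),ray(S,y['uv'])])
            if max(r)<8: print("     ",X,np.array(r))
E
```

```text
nut_large_c
   T [(array([396.2, 255.7]), 0.71), (array([436.2, 228.9]), 0.59), (array([274.6, 169.6]), 0.43)]
   S [(array([419.1, 196.7]), 0.76), (array([420.6, 164.2]), 0.66)]
      [ 392.1 -229.7    9.9] [1. 1.]
      [ 383.5 -207.4  128. ] [6.2 6.2]
      [ 469.1 -343.4    2.6] [0.8 0.8]
nut_medium_c
   T [(array([251.7, 243.5]), 0.69)]
   S [(array([287.8, 280.9]), 0.53), (array([422.8, 154.1]), 0.53)]
      [427.6 165.5   0.7] [2.8 2.8]
nut_small_c
   T [(array([371. , 242.8]), 0.52)]
   S [(array([386.8, 204.4]), 0.48)]
      [ 431.9 -161.     0.9] [2.9 2.9]
cap_c
   T [(array([433.9, 261.3]), 0.77), (array([439.3, 227.1]), 0.64)]
   S [(array([444.3, 183.1]), 0.66), (array([421.9, 153.6]), 0.56)]
      [ 381.9 -333.7   -3.8] [2.7 2.7]
      [ 468.8 -342.6   38.5] [2.4 2.4]
pan_large
   T [(array([201.1, 177.8]), 0.56), (array([423.3, 179.4]), 0.26)]
   S [(array([179.5, 270.9]), 0.78), (array([418.8, 164.1]), 0.16)]
      [612.5 316.1  -1.8] [0.3 0.3]
pan_medium
   T [(array([346.1, 167.7]), 0.58)]
   S [(array([310.5, 176.5]), 0.69), (array([386.8, 202.7]), 0.36)]
      [641.1 -97.2   1.1] [2.7 2.7]
pan_small
   T [(array([279.3, 169.5]), 0.55)]
   S [(array([249.7, 217.8]), 0.78)]
      [644.6  96.3 -18.4] [2.1 2.1]
dish
   T [(array([422.1, 179.2]), 0.9), (array([279. , 170.4]), 0.43)]
   S [(array([368.6, 148. ]), 0.84)]
      [ 618.6 -310.8   -9.8] [4.9 4.9]
spacer_c
   T [(array([199.4, 239. ]), 0.41)]
   S [(array([231.4, 314.4]), 0.79)]
      [435.2 306.6  15.7] [1.7 1.7]
cap_other_c
   T [(array([320.1, 239. ]), 0.7)]
   S [(array([342.2, 230.4]), 0.63)]
      [443.6 -20.1   3.5] [5.9 5.9]
```

Run:
```python
from h import *
from scipy.spatial.transform import Rotation as Ro
np.set_printoptions(precision=2,suppress=True)
W=optics.get_image("wrist");s=readout.read_state()
R=cv2.Rodrigues(W['rvec'])[0];c=-R.T@W['tvec']
Rt=Ro.from_quat(s['ee_rot']).as_matrix()
print("cam",c,"in tool",Rt.T@(c-s['position']));print("cam axes in tool\n",Rt.T@R.T);print("tool axes\n",Rt)
print(at_z(W,(320,200),0))
```

```text
cam [ 132.52 -614.98  372.99] in tool [  75.07    0.38 -166.68]
cam axes in tool
 [[-0.   -0.96 -0.29]
 [ 1.   -0.    0.  ]
 [-0.   -0.29  0.96]]
tool axes
 [[-0.95 -0.33 -0.  ]
 [-0.33  0.95  0.  ]
 [ 0.    0.   -1.  ]]
[ 242.86 -578.21    0.  ]
```

{"api": "move_arm", "payload": {
  "steps": [
    [1,40,38,0,0,0,-0.1],
    [1,75,75,0,0,0,-0.2],
    [1,105,105,0,0,0,-0.33],
    [1,135,135,0,0,0,-0.33],
    [1,165,165,0,0,0,-0.33]
  ]
}}

```text
clock: 1.72
position: [349.5, -444.5, 206.5]
ee_rot: [-0.0, 1.0, -0.0, 0.0]
contact_force: [0.7, -0.0, 0.2]
gripper_width: 85.7
```

{"api": "move_arm", "payload": {
  "steps": [
    [1,25,30,0,0,0,0],
    [1,45,60,0,0,0,0],
    [1,60,90,0,0,0,0],
    [1,72,105,0,0,0,0],
    [1,72,105,0,0,0,0]
  ]
}}

```text
clock: 2.13
position: [422.7, -338.3, 206.7]
ee_rot: [-0.003, 1.0, -0.0, 0.001]
contact_force: [0.2, -0.3, -0.4]
gripper_width: 85.5
```

Run:
```python
from h import *
s=readout.read_state();print(s['clock'],s['position'],s['joints'],s['ee_rot'])
W=optics.get_image("wrist");cv2.imwrite("pics/w1.png",W["frame"])
for n in "nut_large_c cap_c dish nut_small_c".split():
    for x in nets.tip_of(n,W)[:3]: print(n,x, at_z(W,x['uv'],{'nut_large_c':15,'cap_c':41,'dish':2,'nut_small_c':7.5}[n]))
```

```text
2.1333 [ 422.69900777 -338.30146549  206.67249146] [-3.75535603e-01  2.41941732e-01 -1.97953490e-01 -3.70041947e-04
 -1.12978713e+00 -1.18854080e+00] [-3.28107223e-03  9.99994448e-01 -5.05355105e-05  5.79390984e-04]
nut_large_c {'uv': [428.5, 137.1], 'conf': 0.96} [ 392.04283887 -229.77379047   15.        ]
nut_large_c {'uv': [324.1, 206.4], 'conf': 0.91} [ 466.44754658 -334.72614043   15.        ]
cap_c {'uv': [318.1, 215.4], 'conf': 0.97} [ 467.31448043 -340.92756427   41.        ]
cap_c {'uv': [335.8, 123.6], 'conf': 0.71} [ 377.00759554 -324.84985045   41.        ]
dish {'uv': [347.3, 314.1], 'conf': 0.7} [ 609.76237339 -304.96984573    2.        ]
nut_small_c {'uv': [492.0, 173.7], 'conf': 0.84} [ 431.18369547 -155.72345288    7.5       ]
```

View pics/w1.png

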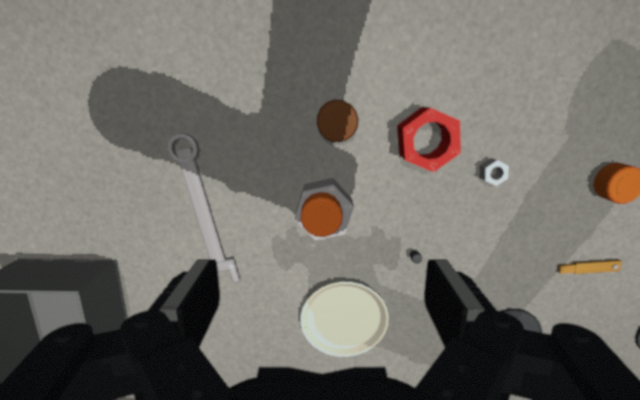

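The wrist view shows the cap at (321,215) on the grey nut, the dish at (344,318) and the small nut at (496,172). The red nut at (430,138) and brown cap at (337,120) are decoys. Next I fit solid models to the silhouettes.

```bash
cat > fit.py <<'E'
from h import *
from scipy.optimize import minimize
def prism(af,h,z0):
    a=np.deg2rad(np.arange(6)*60); r=af/np.sqrt(3)   # vertices at 0,60.. -> flats face +-y
    q=np.c_[r*np.cos(a),r*np.sin(a)]; return np.r_[np.c_[q,np.full(6,z0)],np.c_[q,np.full(6,z0+h)]]
def cyl(d,h,z0,d2=None):
    a=np.linspace(0,2*np.pi,48,endpoint=False); o=[]
    for dd,z in((d,z0),(d2 or d,z0+h)): o.append(np.c_[dd/2*np.cos(a),dd/2*np.sin(a),np.full(48,z)])
    return np.vstack(o)
MODEL=dict(nut_large_c=(prism(55,30,0),15),nut_medium_c=(prism(36,22,0),11),nut_small_c=(prism(24,15,0),7.5),cap_c=(cyl(42,22,30),41),
 cap_other_c=(cyl(42,22,0),11),spacer_c=(cyl(36,22,0),11),pan_large=(cyl(110,5,0),2),pan_medium=(cyl(84,5,0),2),pan_small=(cyl(64,5,0),2),dish=(cyl(92,10,0,108),5))
SC=8
def render(p,M,x,y,th,box):
    c,s=np.cos(th),np.sin(th); X=M.copy(); X[:,0]=c*M[:,0]-s*M[:,1]+x; X[:,1]=s*M[:,0]+c*M[:,1]+y
    uv=(proj(p,X)-[box[0],box[1]]+0.5)*SC-0.5
    im=np.zeros(((box[3]-box[1])*SC,(box[2]-box[0])*SC),np.uint8)
    cv2.fillConvexPoly(im,np.round(cv2.convexHull(uv.astype(np.float32))*16).astype(np.int32),255,cv2.LINE_AA,4)
    return cv2.resize(im,None,fx=1/SC,fy=1/SC,interpolation=cv2.INTER_AREA)/255.
def fit(views,M,x,y,yaw=True,extra=None):
    """views: list of (pic,mask)"""
    boxes=[]
    for p,m in views:
        r=np.argwhere(m);boxes.append([max(0,r[:,1].min()-12),max(0,r[:,0].min()-12),min(640,r[:,1].max()+13),min(400,r[:,0].max()+13)])
    def cost(v):
        e=0
        for (p,m),b in zip(views,boxes):
            w=render(p,M,v[0],v[1],v[2] if yaw else 0,b); g=m[b[1]:b[3],b[0]:b[2]]
            e+=np.abs(w-g).sum()/g.sum()
        return e/len(views)
    best=None
    for th in (np.deg2rad([-22,-8,8,22]) if yaw else [0]):
        sx=np.array([[x,y,th],[x+8,y,th],[x,y+8,th],[x,y,th+.15]])
        if not yaw: f=lambda v:cost([v[0],v[1],0]); sx=sx[:3,:2]
        else: f=cost
        r=minimize(f,sx[0],method='Nelder-Mead',options=dict(initial_simplex=sx,xatol=.05,fatol=1e-5))
        if best is None or r.fun<best.fun: best=r
    return best.x,best.fun
def near(name,p,X,tol=25):
    """silhouette whose centroid is nearest the projection of X"""
    u=proj(p,X)[0];o=None
    for q in nets.silhouettes(name,p):
        r=np.argwhere(q['region'])
        if len(r)<10: continue
        d=np.hypot(*(r.mean(0)[::-1]-u))
        if d<tol and (o is None or d<o[0]): o=(d,q['region'],q['conf'])
    return o
def measure(name,pics,x,y,yaw=None,verbose=True):
    M,z=MODEL[name]; yaw=name.startswith('nut') if yaw is None else yaw
    vs=[]
    for p in pics:
        o=near(name,p,[x,y,z])
        if o is None: print(name,'no mask');continue
        m=o[1]
        vs.append((p,m))
    for v in vs+([vs] if len(vs)>1 else []):
        r=fit(v if isinstance(v,list) else [v],M,x,y,yaw)
        if verbose: print(name,'all' if isinstance(v,list) else '',r[0][:2].round(1),('yaw deg %.1f'%np.degrees(r[0][2]) if yaw else ''),'err %.3f'%r[1])
    return r[0]
E
python3 - <<'E'
from fit import *
W=optics.get_image("wrist");T=optics.get_image("top");S=optics.get_image("side")
P=[W,T,S]
measure('cap_c',P,468,-341)
measure('dish',P,612,-307)
measure('nut_small_c',P,431,-157)
# nut+cap union
v=[]
for p in P:
    a=near('nut_large_c',p,[468,-341,15]);b=near('cap_c',p,[468,-341,41]); print(a[0],b[0],a[1].sum(),b[1].sum())
    m=a[1]|b[1]
    if p is W:
        im=p['frame'].copy();im[a[1]]=im[a[1]]//2+np.array([0,100,0],np.uint8);cv2.imwrite('pics/m1.png',cv2.resize(im[150:360,240:450],None,fx=2.8,fy=2.8))
    v.append((p,m,a[1],b[1]))
M,_=MODEL['nut_large_c']
for p,m,a,b in v:
    # nut visible = nut silhouette minus cap: fit nut on region outside cap mask
    r=fit([(p,a|b)],M,468,-338,True);print('union-ish',r[0][:2],np.degrees(r[0][2]),r[1])
E
```

```text
cap_c  [ 465.4 -337.9]  err 0.046
cap_c  [ 464.5 -331. ]  err 2.268
cap_c  [ 467.8 -334.6]  err 0.281
cap_c all [ 465.6 -337.2]  err 0.884
dish no mask
dish  [ 613.1 -309.1]  err 0.023
dish  [ 611.8 -306. ]  err 0.050
dish all [ 612.8 -308.3]  err 0.051
nut_small_c no mask
nut_small_c  [ 428.3 -155.2] yaw deg 7.4 err 0.121
nut_small_c  [ 430.2 -153.3] yaw deg 3.6 err 0.089
nut_small_c all [ 429.4 -154. ] yaw deg 3.4 err 0.164
10.682504337861918 3.68038617217655 1181 1591Traceback (most recent call last):
  File "<stdin>", line 10, in <module>
TypeError: 'NoneType' object is not subscriptable
```

View pics/m1.png

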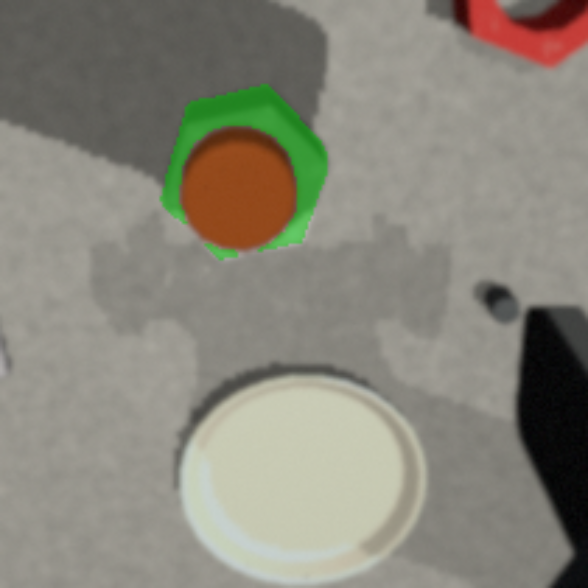

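Run:
```python
from fit import *
s=readout.read_state();print(s['clock'],s['position'],s['ee_rot'],s['contact_force'])
W=optics.get_image("wrist")
measure('cap_c',[W],466,-338)
measure('dish',[W],612,-307)
measure('nut_small_c',[W],430,-155)
```

```text
3.1833 [ 420.68651393 -340.82086149  206.3218887 ] [-9.74037710e-04  9.99999526e-01  9.80543435e-07  1.95981226e-06] [ 1.09534333  0.73487874 -0.54021745]
cap_c  [ 465.4 -337.8]  err 0.081
dish  [ 613.2 -309.5]  err 0.030
nut_small_c  [ 427.9 -156. ] yaw deg 16.0 err 0.136
```

{"api": "move_arm", "payload": {
  "steps": [
    [1,20,1,-30,0,0,0],
    [1,40,3,-65,0,0,0],
    [1,45,3,-100,0,0,0],
    [1,45,3,-120,0,0,0],
    [1,45,3,-120,0,0,0]
  ]
}}

```text
clock: 3.8
position: [462.6, -336.1, 81.0]
ee_rot: [-0.001, 1.0, 0.002, -0.005]
contact_force: [-1.4, 0.2, 0.0]
gripper_width: 85.7
```

Run:
```python
from fit import *
s=readout.read_state();print(s['clock'],s['position'],s['ee_rot'],s['contact_force'])
W=optics.get_image("wrist");cv2.imwrite("pics/w2.png",W["frame"])
measure('cap_c',[W],466,-338)
print(proj(W,[466,-338,52]))
```

```text
3.8 [ 462.58432569 -336.05728007   80.95203029] [-5.80168469e-04  9.99984589e-01  2.47343001e-03 -4.93630063e-03] [-1.39915307  0.20611038  0.02708236]
cap_c  [ 465.8 -338.3]  err 0.062
[[317.35411265 228.85918229]]
```

View pics/w2.png

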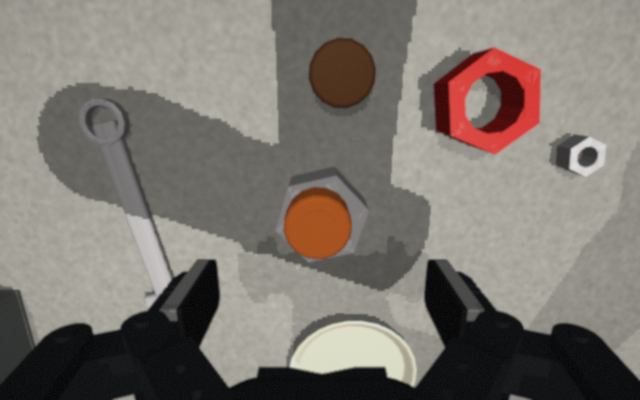

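{"api": "move_arm", "payload": {
  "steps": [
    [1,0,0,-30,0,0,0],
    [1,0,0,-48,0,0,0],
    [1,0,0,-53,0,0,0],
    [1,0,0,-53,0,0,0],
    [1,0,0,-53,0,0,0]
  ]
}}

```text
clock: 4.32
position: [467.1, -338.7, 35.4]
ee_rot: [-0.001, 1.0, -0.001, 0.002]
contact_force: [0.3, 0.0, -0.4]
gripper_width: 85.5
```

{"api": "move_arm", "payload": {
  "steps": [
    [0,0,0,0,0,0,0],
    [-0.2,0,0,0,0,0,0],
    [-0.4,0,0,0,0,0,0],
    [-1,0,0,0,0,0,0],
    [-1,0,0,0,0,0,0]
  ]
}}

```text
clock: 4.73
position: [465.9, -338.0, 33.8]
ee_rot: [-0.001, 1.0, -0.0, 0.0]
contact_force: [0.6, 0.0, -0.9]
gripper_width: 25.5
```

{"api": "move_arm", "payload": {
  "steps": [
    [-1,0,0,0,0,0,0],
    [-1,0,0,0,0,0,0],
    [-1,0,0,0,0,0,0]
  ]
}}

```text
clock: 4.98
position: [465.6, -337.9, 33.3]
ee_rot: [-0.001, 1.0, 0.0, -0.0]
contact_force: [0.0, -0.3, -0.0]
gripper_width: 0.2
```

Run:
```python
from fit import *
s=readout.read_state();print(s['clock'],s['position'],s['ee_rot'],s['contact_force'],s['gripper_width'])
W=optics.get_image("wrist");cv2.imwrite("pics/w3.png",W["frame"])
```

```text
4.9833 [ 465.64558973 -337.86309569   33.25978812] [-9.18028349e-04  9.99999576e-01  2.25009677e-05 -6.32195027e-05] [ 0.04134253 -0.31328393 -0.03367644] 0.20877709914434583
```

View pics/w3.png

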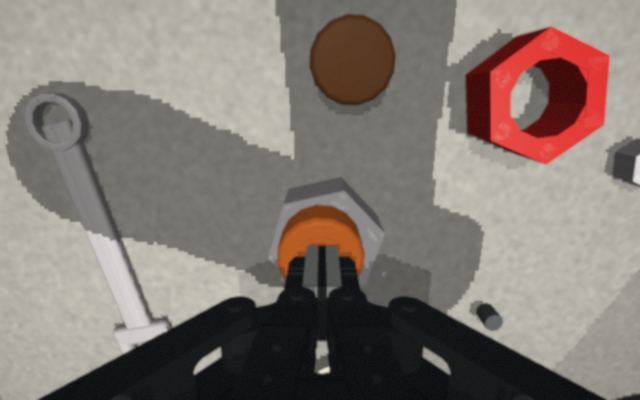

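The fingers shut on nothing (0.2 mm). I check where the TCP really is relative to the cap.

Run:
```python
from fit import *
np.set_printoptions(precision=1,suppress=True)
W=optics.get_image("wrist");T=optics.get_image("top");S=optics.get_image("side")
s=readout.read_state();p=s['position'];print(p)
for q in(W,T,S): print(proj(q,[p,p+[0,0,19],[465.8,-338,52],[465.8,-338,30]]).tolist())
cv2.imwrite('pics/t3.png',cv2.resize(T['frame'][150:300,340:540],None,fx=4,fy=4,interpolation=cv2.INTER_CUBIC))
cv2.imwrite('pics/s3.png',cv2.resize(S['frame'][90:240,340:540],None,fx=4,fy=4,interpolation=cv2.INTER_CUBIC))
```

```text
[ 465.7 -337.9   33.3]
[[320.88848610737244, 243.34902826947], [320.87358303059375, 260.36475134506287], [320.5529878460534, 260.318128171661], [320.6064318021323, 240.95514950914256]]
[[436.73369880682844, 227.82752341775114], [438.4101582119574, 226.53502556271138], [438.44083340604107, 226.51410441027127], [436.5037953490089, 228.00741794084405]]
[[422.38461919724665, 156.68110706051377], [423.4644181949586, 150.9065943669017], [423.45187994573723, 150.94157838729626], [422.2036192584375, 157.6155667341744]]
```

View pics/s3.png

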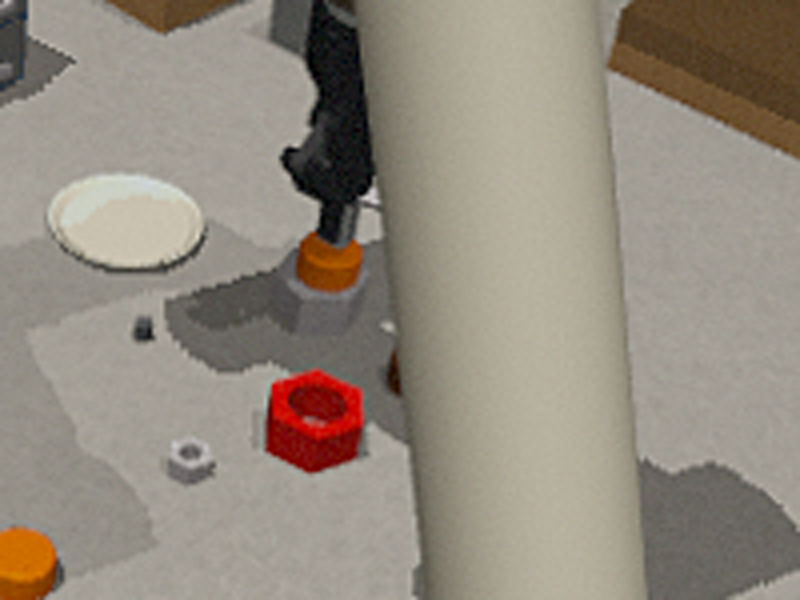

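View pics/t3.png

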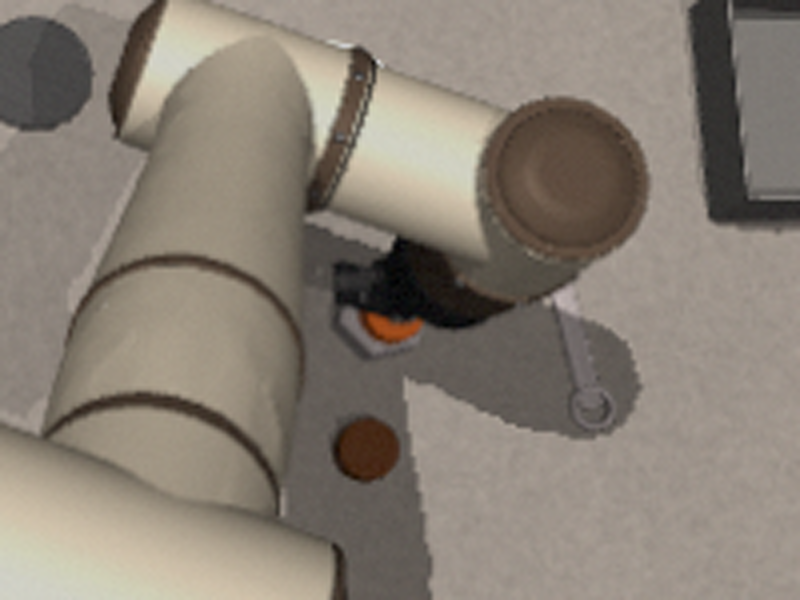

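```bash
cat >> fit.py <<'E'
def fit3(vs,M,x,y,z):
    bo=[]
    for p,m in vs:
        r=np.argwhere(m);bo.append([max(0,r[:,1].min()-12),max(0,r[:,0].min()-12),min(640,r[:,1].max()+13),min(400,r[:,0].max()+13)])
    def cost(v):
        e=0
        for (p,m),b in zip(vs,bo):
            w=render(p,M+[0,0,v[2]],v[0],v[1],0,b);g=m[b[1]:b[3],b[0]:b[2]];e+=np.abs(w-g).sum()/g.sum()
        return e/len(vs)
    sx=np.array([[x,y,z],[x+8,y,z],[x,y+8,z],[x,y,z+15]])
    return minimize(cost,sx[0],method='Nelder-Mead',options=dict(initial_simplex=sx,xatol=.05,fatol=1e-5))
E
python3 - <<'E'
from fit import *
np.set_printoptions(precision=1,suppress=True)
T=optics.get_image("top");S=optics.get_image("side")
for n,x,y in [('dish',613,-309),('pan_large',612,316),('pan_medium',641,-97),('pan_small',644,96),('spacer_c',435,306),('cap_other_c',443,-20)]:
    vs=[]
    for p in(T,S):
        o=near(n,p,[x,y,5]); 
        if o is None: print(n,'none');continue
        vs.append((p,o[1]))
    for v in [[q] for q in vs]+([vs] if len(vs)==2 else []):
        r=fit3(v,MODEL[n][0],x,y,0);print(n,len(v),r.x,'%.3f'%r.fun)
E
```

```text
dish none
dish 1 [ 609.2 -299.3    2.9] 0.042
pan_large 1 [608.8 308.7  -5.6] 0.030
pan_large 1 [627.6 301.7 -22.1] 0.028
pan_large 2 [608.1 307.7   0.2] 0.051
pan_medium 1 [ 657.7 -104.6  -51.2] 0.053
pan_medium 1 [643.1 -95.6   3.5] 0.044
pan_medium 2 [644.7 -99.6  -0.1] 0.092
pan_small 1 [ 688.9  112.7 -164.3] 0.068
pan_small 1 [683.7  72.4 -48.4] 0.055
pan_small 2 [639.3  99.8   1.6] 0.192
spacer_c 1 [456.  330.7 -98.7] 0.348
spacer_c 1 [441.2 310.7   0.9] 0.120
spacer_c 2 [442.4 307.7  -4.1] 0.308
cap_other_c 1 [ 463.2  -18.3 -156.2] 0.155
cap_other_c 1 [486.4 -68.8 -74.4] 0.067
cap_other_c 2 [441.6 -17.9  -4.5] 0.247
```

Run:
```python
import cv2
a=cv2.imread('pics/w3.png')[160:320,220:430];cv2.imwrite('pics/w3z.png',cv2.resize(a,None,fx=3.7,fy=3.7,interpolation=cv2.INTER_CUBIC))
```

```text
(no output)
```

View pics/w3z.png

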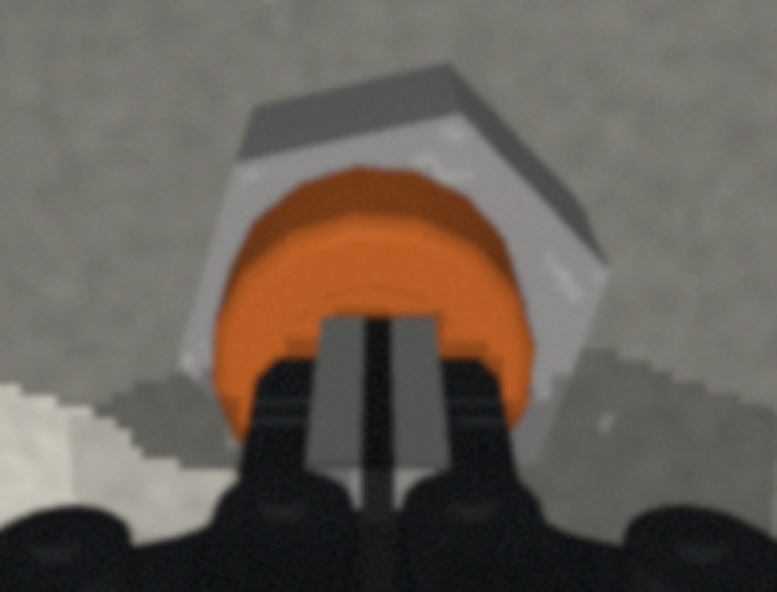

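The fingers are above the cap, casting a shadow on it, although the reported z is 33. So the vertical scale needs checking. I lift and check with free-z fits.

{"api": "move_arm", "payload": {
  "steps": [
    [-1,0,0,20,0,0,0],
    [-0.5,-20,0,50,0,0,0],
    [-1,-40,0,50,0,0,0],
    [-1,-40,0,50,0,0,0],
    [-1,-40,0,50,0,0,0]
  ]
}}

```text
clock: 6.3
position: [425.1, -337.9, 83.8]
ee_rot: [-0.001, 1.0, -0.0, 0.0]
contact_force: [0.6, 0.6, -0.5]
gripper_width: -0.3
```

Run:
```python
from fit import *
np.set_printoptions(precision=1,suppress=True)
W=optics.get_image("wrist");T=optics.get_image("top");S=optics.get_image("side")
s=readout.read_state();p=s['position'];print(s['clock'],p)
for q in(W,T,S): print(proj(q,[p,p+[0,0,19]]).tolist())
M=MODEL['cap_c'][0]-[0,0,30]
for nm,x,y in(('cap',466,-338),('brown',382,-331)):
    o=near('cap_c',W,[x,y,30]);
    if o is None: print('none');continue
    r=fit3([(W,o[1])],M,x,y,20);print(nm,o[0],r.x,r.fun)
    for z in (-20,-10,0,10,20,30):
        q=fit([(W,o[1])],M+[0,0,z],x,y,False);print('   ',z,q[0],'%.3f'%q[1])
for n,x,y in(('dish',613,-309),):
    o=near(n,W,[x,y,5],40)
    if o is not None: r=fit3([(W,o[1])],MODEL[n][0],x,y,0);print(n,r.x,r.fun)
cv2.imwrite('pics/w4.png',W['frame'])
cv2.imwrite('pics/s4.png',cv2.resize(S['frame'][90:240,340:540],None,fx=4,fy=4,interpolation=cv2.INTER_CUBIC))
cv2.imwrite('pics/t4.png',cv2.resize(T['frame'][150:300,340:540],None,fx=4,fy=4,interpolation=cv2.INTER_CUBIC))
```

```text
6.45 [ 426.  -337.9   82.9]
[[320.84206076738917, 244.25390710166425], [320.8149100048181, 261.28308228524673]]
[[441.975174241611, 239.45057757985543], [443.8057551688937, 238.27098949783547]]
[[437.9999339934436, 148.21396798122225], [439.2804381304936, 142.10656037640635]]
cap 19.151243058291698 [ 482. -354.   50.] 1.0
    -20 [ 518.7 -338.7] 1.000
    -10 [ 522. -362.] 1.000
    0 [ 506. -354.] 1.000
    10 [ 506. -354.] 1.000
    20 [ 498. -340.] 1.000
    30 [ 496. -362.] 1.000
brown 17.077568854006792 [ 376.9 -322.6   -8.1] 0.02236557572223437
    -20 [ 377.9 -321.3] 0.091
    -10 [ 377.1 -322.4] 0.026
    0 [ 376.3 -323.2] 0.069
    10 [ 376.1 -324.1] 0.164
    20 [ 375.9 -325. ] 0.272
    30 [ 375.5 -326.2] 0.397
```

View pics/w4.png

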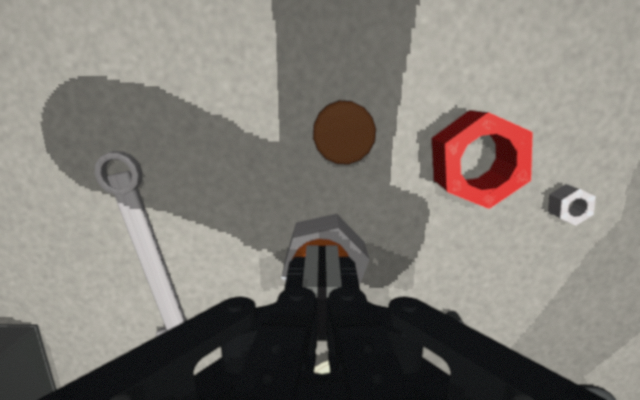

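View pics/s4.png

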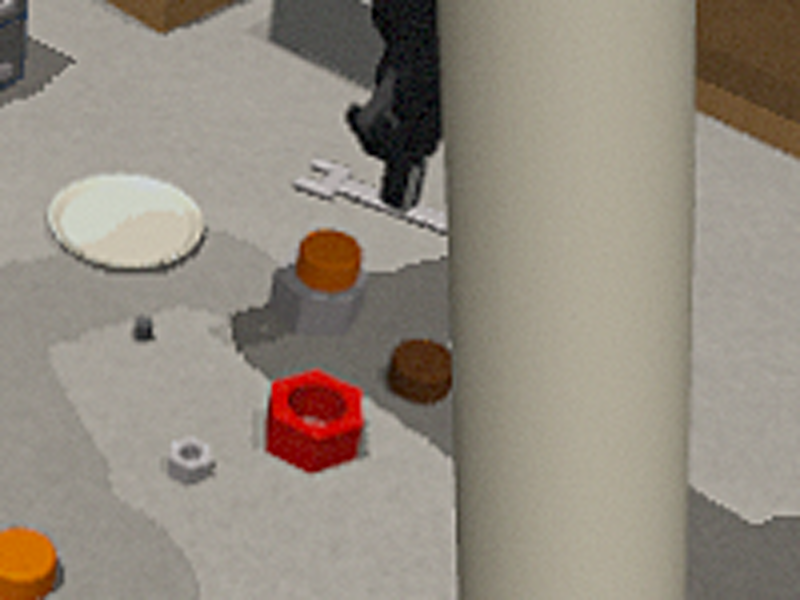

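View pics/t4.png

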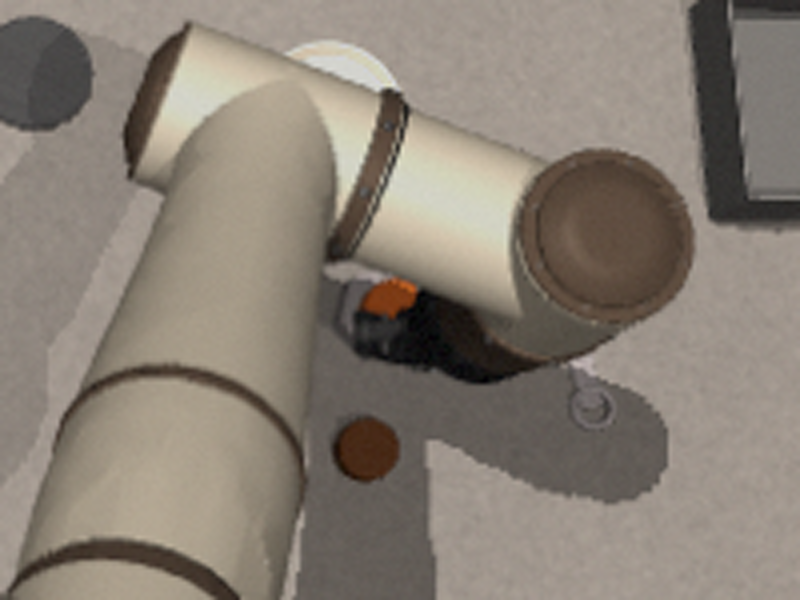

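All three cameras agree on the ledge at z=0. The side and wrist pictures both show the shut tips about 19 mm higher than the reported TCP: the tip is at side (439.5,142), and the TCP projects to (438,148). I approach lower, watching the force.

{"api": "move_arm", "payload": {
  "steps": [
    [1,0,0,10,0,0,0],
    [1,20,0,10,0,0,0],
    [1,40,0,0,0,0,0],
    [1,40,0,0,0,0,0],
    [1,40,0,0,0,0,0]
  ]
}}

```text
clock: 7.02
position: [466.2, -337.6, 83.0]
ee_rot: [-0.001, 1.0, 0.0, -0.001]
contact_force: [0.0, -0.6, 0.2]
gripper_width: 60.6
```

{"api": "move_arm", "payload": {
  "steps": [
    [1,0,0,-25,0,0,0],
    [1,0,0,-50,0,0,0],
    [1,0,0,-62,0,0,0],
    [1,0,0,-70,0,0,0],
    [1,0,0,-70,0,0,0]
  ]
}}

```text
clock: 7.43
position: [464.2, -337.5, 12.0]
ee_rot: [-0.001, 1.0, 0.001, -0.002]
contact_force: [-0.4, -0.2, -0.1]
gripper_width: 85.4
```

Run:
```python
from fit import *
W=optics.get_image("wrist");S=optics.get_image("side")
s=readout.read_state();p=s['position'];print(s['clock'],p,s['contact_force'],s['gripper_width'])
cv2.imwrite('pics/w5.png',W['frame'])
cv2.imwrite('pics/s5.png',cv2.resize(S['frame'][90:240,340:540],None,fx=4,fy=4,interpolation=cv2.INTER_CUBIC))
```

```text
7.5333 [ 465.9516363  -338.21397179   14.05998271] [ 0.69927538 -0.62062455  0.74595591] 85.19347547867513
```

View pics/w5.png

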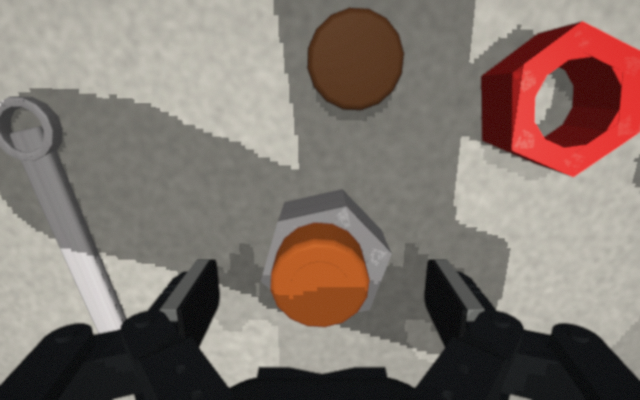

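View pics/s5.png

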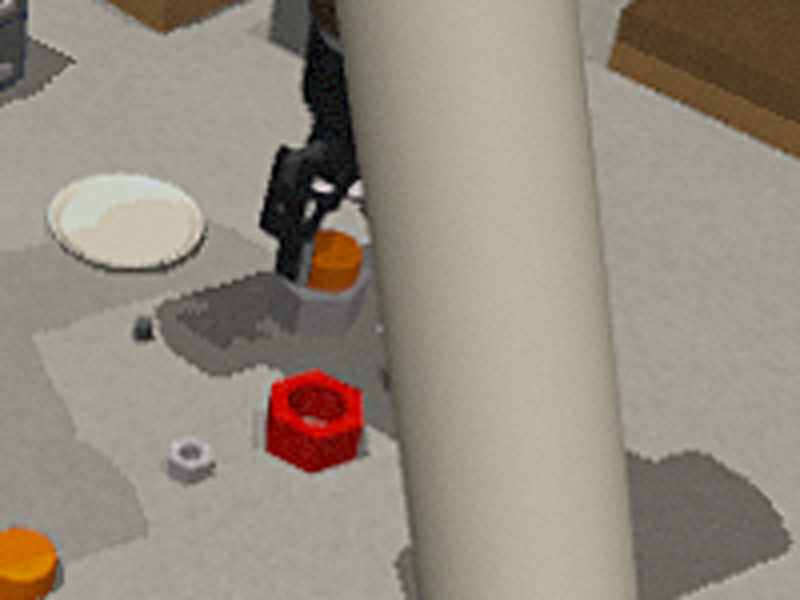

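Run:
```python
from fit import *
S=optics.get_image("side")
for y in(-295,-288):
  for x in (455,466,477):
    print(x,y,[ (z,proj(S,[x,y,z])[0].round(1).tolist()) for z in (14,27,33,40,46)])
```

```text
455 -295 [(14, [414.7, 171.5]), (27, [415.4, 167.6]), (33, [415.7, 165.8]), (40, [416.1, 163.7]), (46, [416.4, 161.9])]
466 -295 [(14, [411.3, 169.6]), (27, [412.0, 165.7]), (33, [412.3, 163.9]), (40, [412.7, 161.7]), (46, [413.0, 159.9])]
477 -295 [(14, [408.0, 167.6]), (27, [408.6, 163.7]), (33, [408.9, 161.9]), (40, [409.3, 159.8]), (46, [409.6, 158.0])]
455 -288 [(14, [413.0, 172.7]), (27, [413.7, 168.8]), (33, [414.1, 167.0]), (40, [414.4, 164.9]), (46, [414.8, 163.1])]
466 -288 [(14, [409.7, 170.8]), (27, [410.3, 166.9]), (33, [410.6, 165.1]), (40, [411.0, 162.9]), (46, [411.3, 161.1])]
477 -288 [(14, [406.3, 168.8]), (27, [406.9, 164.9]), (33, [407.2, 163.1]), (40, [407.6, 161.0]), (46, [407.9, 159.1])]
```

Open tips sit at z≈45 with the TCP at 13.5, so they are about 32 mm behind the TCP when open and 19 mm behind when shut. Now I close.

{"api": "move_arm", "payload": {
  "steps": [
    [0.2,0,0,-2,0,0,0],
    [0,0,0,-2,0,0,0],
    [-0.2,0,0,-2,0,0,0],
    [-1,0,0,-2,0,0,0],
    [-1,0,0,-2,0,0,0]
  ]
}}

```text
clock: 8.0
position: [466.3, -338.2, 12.3]
ee_rot: [-0.001, 1.0, -0.0, 0.001]
contact_force: [-0.2, 0.6, 4.6]
gripper_width: 39.6
```

{"api": "move_arm", "payload": {
  "steps": [
    [-1,0,0,0,0,0,0],
    [-1,0,0,0,0,0,0]
  ]
}}

```text
clock: 8.17
position: [466.3, -338.2, 12.2]
ee_rot: [-0.001, 1.0, -0.0, 0.001]
contact_force: [-0.5, 0.5, 5.5]
gripper_width: 39.6
```

Run:
```python
from fit import *
W=optics.get_image("wrist")
s=readout.read_state();p=s['position'];print(s['clock'],p,s['contact_force'],s['gripper_width'])
cv2.imwrite('pics/w6.png',W['frame'])
```

```text
8.2167 [ 466.33041618 -338.19928724   12.26743098] [-0.71971311  1.3033939   5.54825808] 39.3947569555833
```

View pics/w6.png

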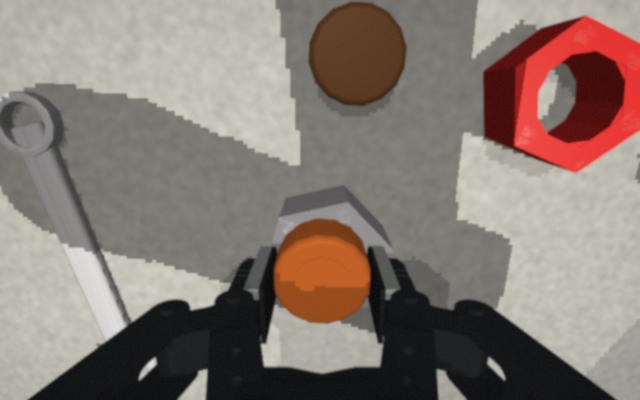

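{"api": "move_arm", "payload": {
  "steps": [
    [-1,0,0,10,0,0,0],
    [-1,0,0,35,0,0,0],
    [-1,30,6,45,0,0,0],
    [-1,65,13,45,0,0,0],
    [-1,100,20,45,0,0,0]
  ]
}}

```text
clock: 8.63
position: [566.9, -318.0, 58.3]
ee_rot: [-0.0, 1.0, -0.0, 0.001]
contact_force: [-0.7, -1.3, -0.1]
gripper_width: 39.3
```

{"api": "move_arm", "payload": {
  "steps": [
    [-1,30,6,0,0,0,0],
    [-1,47,9,0,0,0,0],
    [-1,47,9,0,0,0,0],
    [-1,47,9,0,0,0,0]
  ]
}}

```text
clock: 8.97
position: [612.7, -308.2, 55.6]
ee_rot: [-0.001, 1.0, 0.0, -0.001]
contact_force: [0.1, -0.4, -0.2]
gripper_width: 39.3
```

Run:
```python
from fit import *
W=optics.get_image("wrist");S=optics.get_image("side");T=optics.get_image("top")
s=readout.read_state();p=s['position'];print(s['clock'],p,s['contact_force'],s['gripper_width'])
cv2.imwrite('pics/w7.png',W['frame']);cv2.imwrite('pics/s7.png',S['frame'])
measure('dish',[S],613,-309)
o=near('nut_large_c',W,[468,-338,15],60)
if o:
    print(o[0]);r=fit([(W,o[1])],MODEL['nut_large_c'][0],468,-338);print(r[0][:2],np.degrees(r[0][2]),r[1])
```

```text
9.1167 [ 611.35466746 -309.02821468   56.26300306] [ 0.28247152  0.80804304 -0.09646175] 39.363521475347376
dish  [ 614.6 -305.6]  err 0.078
59.17237898452371
[ 468.70181973 -335.62310614] -16.02848107333656 0.028756858811729305
```

View pics/w7.png

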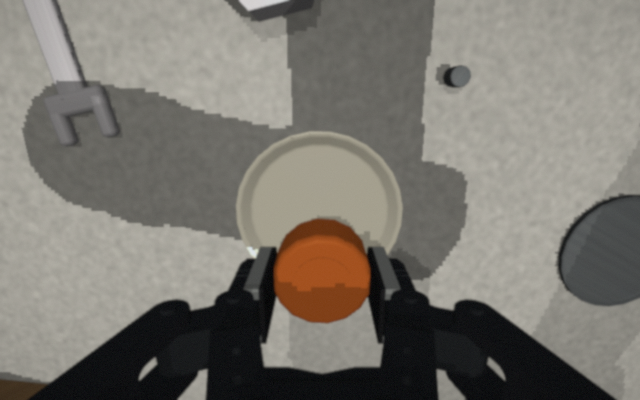

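View pics/s7.png

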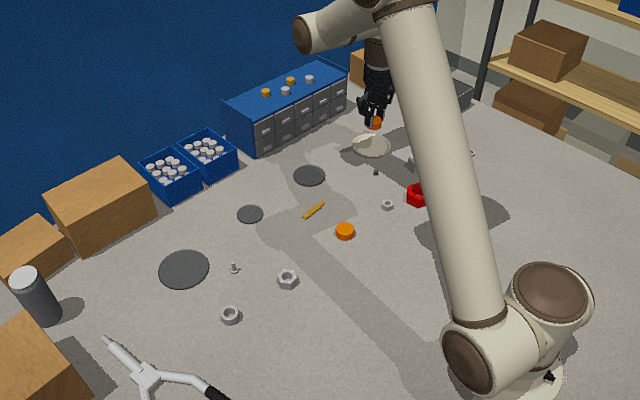

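Run:
```python
from fit import *
W=optics.get_image("wrist")
g=np.array([at_z(W,u,10)[:2] for u in [(237,208),(403,208),(320,131),(262,155),(378,154)]]);print(g.round(1))
A=np.c_[2*g,np.ones(5)];s=np.linalg.lstsq(A,(g**2).sum(1),rcond=None)[0];print(s[:2],np.sqrt(s[2]+s[:2]@s[:2]))
c=proj(W,[611.6,-309,96]);print(c)
```

```text
[[ 608.1 -362.7]
 [ 608.1 -256.9]
 [ 559.6 -309.8]
 [ 574.1 -345.1]
 [ 573.5 -274.5]]
[ 613.06171513 -309.68096383] 53.09282241202622
[[321.43508417 283.29289401]]
```

{"api": "move_arm", "payload": {
  "steps": [
    [-1,1.5,-0.5,-25,0,0,0],
    [-1,1.5,-0.5,-48,0,0,0],
    [-1,1.5,-0.5,-60,0,0,0],
    [-1,1.5,-0.5,-66,0,0,0],
    [-1,1.5,-0.5,-68,0,0,0]
  ]
}}

```text
clock: 9.68
position: [613.3, -309.5, -12.8]
ee_rot: [-0.001, 1.0, 0.0, -0.001]
contact_force: [0.1, -0.2, -0.0]
gripper_width: 39.6
```

{"api": "move_arm", "payload": {
  "steps": [
    [-1,0,0,-0.5,0,0,0],
    [-1,0,0,-1,0,0,0],
    [-1,0,0,-1,0,0,0]
  ]
}}

```text
clock: 9.93
position: [615.0, -309.7, -11.4]
ee_rot: [-0.001, 1.0, -0.0, 0.001]
contact_force: [-0.1, 0.7, -1.6]
gripper_width: 39.3
```

{"api": "move_arm", "payload": {
  "steps": [
    [-1,0,0,-0.5,0,0,0],
    [-1,0,0,-1,0,0,0],
    [-1,0,0,-1,0,0,0]
  ]
}}

```text
clock: 10.18
position: [614.4, -309.4, -13.3]
ee_rot: [-0.001, 1.0, -0.0, 0.0]
contact_force: [0.3, 0.4, 0.1]
gripper_width: 39.8
```

{"api": "move_arm", "payload": {
  "steps": [
    [-1,0,0,-0.5,0,0,0],
    [-1,0,0,-1,0,0,0],
    [-1,0,0,-1,0,0,0]
  ]
}}

```text
clock: 10.43
position: [614.4, -309.5, -13.6]
ee_rot: [-0.001, 1.0, -0.0, 0.0]
contact_force: [-1.3, 0.7, 3.7]
gripper_width: 39.5
```

Contact felt at 3.7 N, so I release gently.

{"api": "move_arm", "payload": {
  "steps": [
    [0.1,0,0,0,0,0,0],
    [0.2,0,0,0,0,0,0],
    [0.3,0,0,0,0,0,0],
    [0.3,0,0,1,0,0,0],
    [0.3,0,0,3,0,0,0]
  ]
}}

```text
clock: 10.85
position: [613.8, -309.3, -12.2]
ee_rot: [-0.001, 1.0, 0.0, -0.0]
contact_force: [-0.2, -0.7, 0.5]
gripper_width: 55.5
```

{"api": "move_arm", "payload": {
  "steps": [
    [0.3,0,0,20,0,0,0],
    [0.4,0,0,50,0,0,0],
    [1,-20,0,80,0,0,0],
    [1,-50,0,105,0,0,0],
    [1,-80,0,115,0,0,0]
  ]
}}

```text
clock: 11.27
position: [535.9, -310.2, 107.4]
ee_rot: [-0.002, 1.0, -0.002, 0.003]
contact_force: [-0.5, -0.5, 0.7]
gripper_width: 85.2
```

{"api": "move_arm", "payload": {
  "steps": [
    [1,-40,-10,20,0,0,0],
    [1,-80,-20,30,0,0,0],
    [1,-95,-27,40,0,0,0],
    [1,-110,-27,40,0,0,0],
    [1,-110,-27,40,0,0,0]
  ]
}}

```text
clock: 11.68
position: [421.6, -336.6, 144.7]
ee_rot: [0.0, 1.0, -0.0, 0.001]
contact_force: [-0.1, -0.2, -0.7]
gripper_width: 85.4
```

Run:
```python
from fit import *
W=optics.get_image("wrist")
s=readout.read_state();print(s['clock'],s['position'],s['contact_force'],s['gripper_width'])
cv2.imwrite('pics/w8.png',W['frame'])
M=MODEL['cap_c'][0]-[0,0,26]
o=near('cap_c',W,[613,-309,15],40)
if o: r=fit([(W,o[1])],M,613,-309,False);print('cap in dish',r)
measure('dish',[W],613,-309)
measure('nut_large_c',[W],468,-336)
measure('nut_small_c',[W],430,-155)
```

```text
11.7333 [ 423.08269538 -336.63776815  144.24782207] [0.67831445 0.4157884  0.40571017] 85.37490536744988
cap in dish (array([ 614.43390736, -309.09142607]), np.float64(0.5996873293025183))
dish  [ 613.9 -309.6]  err 0.756
nut_large_c  [ 468.3 -335.5] yaw deg -16.8 err 0.258
nut_small_c  [ 428.1 -155.1] yaw deg 7.3 err 0.059
```

View pics/w8.png

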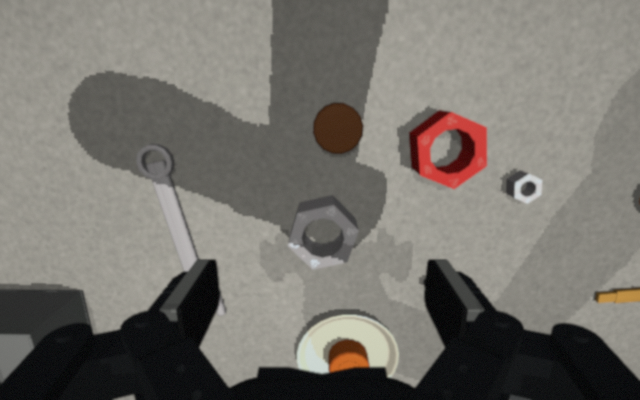

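```bash
python3 - <<'E'
t=open('fit.py').read()
t=t.replace("        m=o[1]\n","        m=o[1]\n        if name.startswith('nut') or name.startswith('spacer'):\n            hm=np.zeros(m.shape,np.uint8);cs=cv2.findContours(m.astype(np.uint8),cv2.RETR_EXTERNAL,cv2.CHAIN_APPROX_NONE)[0];cv2.fillConvexPoly(hm,cv2.convexHull(max(cs,key=cv2.contourArea)),1);m=hm>0\n")
open('fit.py','w').write(t)
E
python3 - <<'E'
from fit import *
W=optics.get_image("wrist");T=optics.get_image("top")
s=readout.read_state();print(s['clock'],s['position'],s['contact_force'],s['gripper_width'])
measure('nut_large_c',[W],468,-336)
measure('nut_small_c',[W],430,-155)
for n,x,y in [('pan_large',610,310),('pan_medium',642,-97),('pan_small',641,98),('nut_medium_c',427,165)]: measure(n,[T],x,y)
E
```

```text
12.0333 [ 424.88742625 -336.14950044  142.74528564] [-0.47513441  0.34288971  0.23802089] 85.66225737015021
nut_large_c  [ 468.3 -335.3] yaw deg -17.3 err 0.023
nut_small_c  [ 428.1 -155. ] yaw deg 5.7 err 0.042
pan_large  [607.3 307.4]  err 0.039
pan_medium  [ 642.3 -101.3]  err 0.079
pan_small  [637.6  97.9]  err 0.066
nut_medium_c  [425.4 169.4] yaw deg 41.8 err 0.086
```

{"api": "move_arm", "payload": {
  "steps": [
    [1,20,0,-30,0,0,-0.1],
    [1,43.4,0.8,-60,0,0,-0.2],
    [1,43.4,0.8,-80,0,0,-0.3],
    [1,43.4,0.8,-80,0,0,-0.3],
    [1,43.4,0.8,-80,0,0,-0.3]
  ]
}}

```text
clock: 12.75
position: [466.9, -335.3, 62.4]
ee_rot: [0.147, 0.989, 0.0, -0.002]
contact_force: [-0.0, -0.2, 0.2]
gripper_width: 85.5
```

Run:
```python
from fit import *
from scipy.spatial.transform import Rotation as Ro
W=optics.get_image("wrist")
s=readout.read_state();print(s['clock'],s['position'],s['contact_force'],np.degrees(np.arctan2(*Ro.from_quat(s['ee_rot']).as_matrix()[[1,0],1])))
measure('nut_large_c',[W],468,-336)
cv2.imwrite('pics/w9.png',W['frame'])
```

```text
12.8 [ 467.70437426 -335.90044768   63.9354818 ] [ 0.18653178 -0.10858249  1.22099131] 73.07645078831519
nut_large_c  [ 468.3 -335.2] yaw deg 43.1 err 0.015
```

View pics/w9.png

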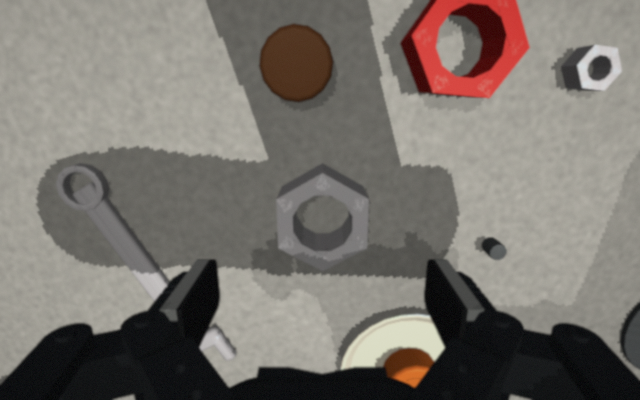

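{"api": "move_arm", "payload": {
  "steps": [
    [1,0.5,0.5,-30,0,0,0],
    [1,0.5,0.5,-60,0,0,0],
    [1,0.5,0.5,-76,0,0,0],
    [1,0.5,0.5,-84,0,0,0],
    [1,0.5,0.5,-84,0,0,0]
  ]
}}

```text
clock: 13.27
position: [467.7, -335.2, -20.8]
ee_rot: [0.148, 0.989, 0.0, -0.0]
contact_force: [0.7, -0.2, -0.0]
gripper_width: 85.4
```

{"api": "move_arm", "payload": {
  "steps": [
    [0.5,0,0,0,0,0,0],
    [0.4,0,0,0,0,0,0],
    [0.2,0,0,0,0,0,0],
    [-1,0,0,0,0,0,0],
    [-1,0,0,0,0,0,0]
  ]
}}

```text
clock: 13.68
position: [469.6, -335.8, -18.4]
ee_rot: [0.148, 0.989, -0.001, 0.002]
contact_force: [-0.6, 1.5, 5.8]
gripper_width: 53.6
```

{"api": "move_arm", "payload": {
  "steps": [
    [-1,0,0,0,0,0,0],
    [-1,0,0,0,0,0,0]
  ]
}}

```text
clock: 13.85
position: [469.6, -335.8, -18.4]
ee_rot: [0.148, 0.989, -0.001, 0.002]
contact_force: [-0.3, 1.3, 6.2]
gripper_width: 54.0
```

{"api": "move_arm", "payload": {
  "steps": [
    [-1,0,0,8,0,0,0],
    [-1,0,0,30,0,0,0],
    [-1,0,0,60,0,0,0],
    [-1,5,25,85,0,0,0],
    [-1,10,55,95,0,0,0]
  ]
}}

```text
clock: 14.27
position: [479.8, -281.4, 78.0]
ee_rot: [0.15, 0.989, -0.001, 0.003]
contact_force: [0.9, 0.4, -3.3]
gripper_width: 53.5
```

{"api": "move_arm", "payload": {
  "steps": [
    [-1,7,35,0,0,0,0],
    [-1,14,70,0,0,0,0.08],
    [-1,21,105,0,0,0,0.15],
    [-1,28,140,0,0,0,0.22],
    [-1,35,175,0,0,0,0.3]
  ]
}}

```text
clock: 14.68
position: [512.2, -103.3, 74.4]
ee_rot: [-0.002, 1.0, 0.0, -0.0]
contact_force: [0.4, -0.4, -4.0]
gripper_width: 54.1
```

Run:
```python
from fit import *
s=readout.read_state();print(s['clock'],s['position'],s['joints'],s['contact_force'],s['gripper_width'])
W=optics.get_image("wrist");cv2.imwrite('pics/w10.png',W['frame'])
```

```text
14.6833 [ 512.20235106 -103.31921314   74.43707814] [ 1.11367250e-01  3.52461068e-01 -4.17240328e-01 -8.45350437e-04
 -8.01931925e-01 -1.67677144e+00] [ 0.42965214 -0.42941707 -3.97187696] 54.072762986014354
```

View pics/w10.png

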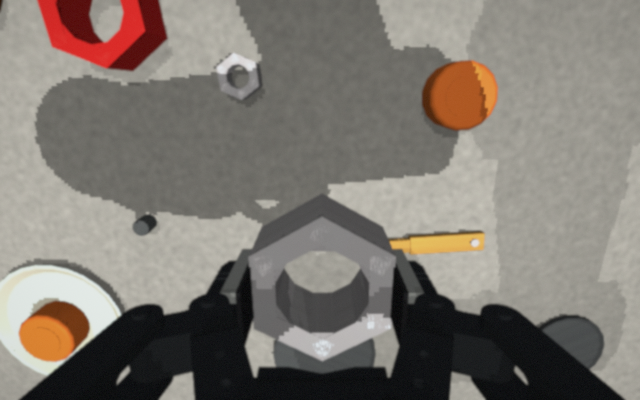

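{"api": "move_arm", "payload": {
  "steps": [
    [-1,8,38,0,0,0,0],
    [-1,16,76,0,0,0,0],
    [-1,24,114,0,0,0,0],
    [-1,32,152,0,0,0,0],
    [-1,40,190,0,0,0,0]
  ]
}}

```text
clock: 15.15
position: [552.3, 86.6, 74.3]
ee_rot: [-0.001, 1.0, 0.0, -0.001]
contact_force: [1.2, -0.6, -3.1]
gripper_width: 53.5
```

{"api": "move_arm", "payload": {
  "steps": [
    [-1,8,38,0,0,0,0],
    [-1,16,76,0,0,0,0],
    [-1,24,114,0,0,0,0],
    [-1,32,152,0,0,0,0],
    [-1,40,180,0,0,0,0]
  ]
}}

```text
clock: 15.57
position: [592.5, 267.9, 74.1]
ee_rot: [-0.002, 1.0, 0.0, -0.0]
contact_force: [1.3, -0.1, -4.5]
gripper_width: 53.7
```

{"api": "move_arm", "payload": {
  "steps": [
    [-1,8,18,0,0,0,0],
    [-1,13,37,0,0,0,0],
    [-1,13,37,0,0,0,0],
    [-1,13,37,0,0,0,0]
  ]
}}

```text
clock: 15.9
position: [605.1, 302.4, 73.3]
ee_rot: [-0.001, 1.0, -0.0, -0.001]
contact_force: [-0.2, 0.6, -4.1]
gripper_width: 53.7
```

Run:
```python
from fit import *
s=readout.read_state();print(s['clock'],s['position'],s['joints'],s['contact_force'],s['gripper_width'])
W=optics.get_image("wrist");cv2.imwrite('pics/w11.png',W['frame'])
for n in('pan_large','nut_large_c'):
  for q in nets.silhouettes(n,W)[:3]: print(n,q['extent'],q['conf'],q['region'].sum())
```

```text
15.9 [605.10709674 302.43426896  73.34363048] [ 7.01589096e-01  5.79491744e-01 -1.74752432e-02 -9.31076671e-04
 -9.76029655e-01 -2.26921639e+00] [-0.24940353  0.55541943 -4.08012847] 53.71487308789515
pan_large [248.2, 128.4, 406.8, 277.7] 0.66 12337
nut_large_c [250.2, 193.9, 394.2, 359.9] 0.82 16022
```

View pics/w11.png

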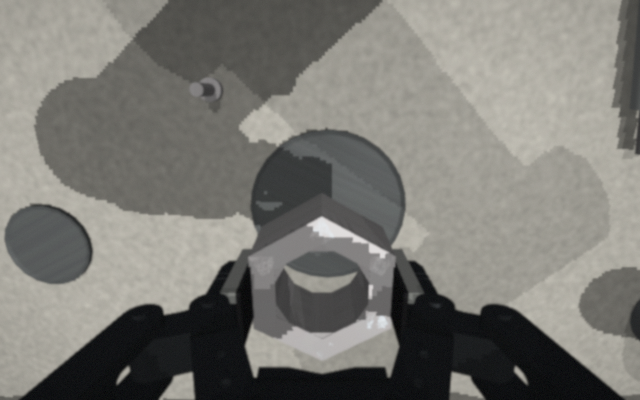

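```bash
cat >> fit.py <<'E'
from scipy.optimize import least_squares
def circ(name,W,x,y,rad,z=5,rowmax=400):
    """fixed-radius robust circle on the contour of a pan's visible mask, in the rim plane"""
    u=proj(W,[x,y,z])[0]; L=[q for q in nets.silhouettes(name,W) if np.hypot(*(np.argwhere(q['region']).mean(0)[::-1]-u))<90]
    if not L: return None
    L.sort(key=lambda q:np.hypot(*(np.argwhere(q['region']).mean(0)[::-1]-u)))
    c=max(cv2.findContours(L[0]['region'].astype(np.uint8),cv2.RETR_EXTERNAL,cv2.CHAIN_APPROX_NONE)[0],key=cv2.contourArea)[:,0]
    c=c[c[:,1]<rowmax]; g=np.array([at_z(W,p,z)[:2] for p in c.astype(float)])
    r=least_squares(lambda v:np.hypot(*(g-v[:2]).T)-rad-0.0,[x,y],loss='cauchy',f_scale=0.7)
    res=np.hypot(*(g-r.x).T)-rad
    return r.x,np.mean(np.abs(res)<1.5),len(g)
E
python3 - <<'E'
from fit import *
W=optics.get_image("wrist");s=readout.read_state();print(s['position'])
print(circ('pan_large',W,607,305,55))
print(circ('pan_large',W,607,305,55,rowmax=210))
g=np.array([at_z(W,u,5)[:2] for u in [(250,203),(406,203),(328,128.5)]]);print(g)
# nut centre in hand at top z = TCPz+18.4+30
p=s['position']; print(proj(W,[p[0],p[1],p[2]+48.4]))
E
```

```text
[605.56808967 300.7440788   74.25573962]
(array([609.21165735, 306.77264502]), np.float64(0.6273584905660378), 424)
(array([609.28882652, 306.95250181]), np.float64(0.7916666666666666), 288)
[[605.65348503 250.98588169]
 [605.60906121 360.44805981]
 [554.0911649  305.39331365]]
[[320.60572206 296.28945277]]
```

{"api": "move_arm", "payload": {
  "steps": [
    [-1,2,3,-25,0,0,0],
    [-1,3.5,5.3,-50,0,0,0],
    [-1,3.5,5.3,-72,0,0,0],
    [-1,3.5,5.3,-84,0,0,0],
    [-1,3.5,5.3,-86,0,0,0]
  ]
}}

```text
clock: 16.62
position: [607.8, 305.5, -14.7]
ee_rot: [-0.0, 1.0, -0.002, -0.002]
contact_force: [-0.4, 0.5, -2.8]
gripper_width: 53.7
```

{"api": "move_arm", "payload": {
  "steps": [
    [-1,0,0,-0.5,0,0,0],
    [-1,0,0,-1,0,0,0],
    [-1,0,0,-1,0,0,0]
  ]
}}

```text
clock: 16.87
position: [610.7, 307.9, -10.8]
ee_rot: [-0.001, 1.0, 0.001, 0.001]
contact_force: [-0.1, -0.7, -3.2]
gripper_width: 53.8
```

{"api": "move_arm", "payload": {
  "steps": [
    [-1,0,0,-0.5,0,0,0],
    [-1,0,0,-1,0,0,0],
    [-1,0,0,-1,0,0,0]
  ]
}}

```text
clock: 17.12
position: [609.8, 307.4, -13.0]
ee_rot: [-0.001, 1.0, 0.0, 0.0]
contact_force: [0.8, 0.2, -3.5]
gripper_width: 53.7
```

{"api": "move_arm", "payload": {
  "steps": [
    [-1,-0.5,-0.5,-0.5,0,0,0],
    [-1,-0.5,-0.5,-1,0,0,0],
    [-1,-0.5,-0.5,-1,0,0,0]
  ]
}}

```text
clock: 17.37
position: [608.9, 306.6, -14.8]
ee_rot: [-0.001, 1.0, -0.0, -0.0]
contact_force: [-0.2, 0.1, -2.8]
gripper_width: 53.6
```

{"api": "move_arm", "payload": {
  "steps": [
    [-1,0,0,-0.5,0,0,0],
    [-1,0,0,-1,0,0,0],
    [-1,0,0,-1,0,0,0]
  ]
}}

```text
clock: 17.62
position: [609.1, 306.7, -15.3]
ee_rot: [-0.001, 1.0, -0.0, 0.0]
contact_force: [-1.1, -0.9, -0.6]
gripper_width: 53.8
```

{"api": "move_arm", "payload": {
  "steps": [
    [-1,0,0,-0.5,0,0,0],
    [-1,0,0,-1,0,0,0],
    [-1,0,0,-1,0,0,0]
  ]
}}

```text
clock: 17.87
position: [609.0, 306.8, -15.4]
ee_rot: [-0.001, 1.0, -0.0, 0.0]
contact_force: [-3.7, -1.3, 4.7]
gripper_width: 54.2
```

{"api": "move_arm", "payload": {
  "steps": [
    [0.4,0,0,0,0,0,0],
    [0.5,0,0,0,0,0,0],
    [0.6,0,0,0,0,0,0],
    [0.7,0,0,2,0,0,0],
    [0.7,0,0,5,0,0,0]
  ]
}}

```text
clock: 18.28
position: [609.1, 306.7, -11.9]
ee_rot: [-0.001, 1.0, -0.0, -0.0]
contact_force: [-0.5, 0.9, 0.1]
gripper_width: 72.8
```

{"api": "move_arm", "payload": {
  "steps": [
    [0.7,0,0,20,0,0,0],
    [0.7,0,0,50,0,0,0],
    [1,-20,-15,85,0,0,0],
    [1,-50,-35,115,0,0,0],
    [1,-75,-55,140,0,0,0]
  ]
}}

```text
clock: 18.7
position: [537.3, 254.4, 126.5]
ee_rot: [-0.001, 1.0, 0.0, 0.001]
contact_force: [0.7, -0.3, 0.9]
gripper_width: 85.2
```

{"api": "move_arm", "payload": {
  "steps": [
    [1,-25,-20,15,0,0,0],
    [1,-55,-40,20,0,0,0],
    [1,-85,-60,20,0,0,0],
    [1,-110,-80,20,0,0,0],
    [1,-130,-90,20,0,0,0]
  ]
}}

```text
clock: 19.12
position: [405.2, 162.3, 145.4]
ee_rot: [-0.0, 1.0, 0.0, -0.0]
contact_force: [-0.2, 0.9, 0.7]
gripper_width: 85.2
```

{"api": "move_arm", "payload": {
  "steps": [
    [1,-5,0,0,0,0,0],
    [1,-5,0,0,0,0,0]
  ]
}}

```text
clock: 19.28
position: [401.7, 164.0, 145.8]
ee_rot: [-0.001, 1.0, 0.001, 0.001]
contact_force: [0.9, 0.0, -1.2]
gripper_width: 85.6
```

Run:
```python
from fit import *
s=readout.read_state();print(s['clock'],s['position'],s['joints'],s['contact_force'],s['gripper_width'])
W=optics.get_image("wrist");cv2.imwrite('pics/w12.png',W['frame'])
measure('nut_medium_c',[W],425,169)
M=MODEL['nut_large_c'][0]+[0,0,3];o=near('nut_large_c',W,[609,306,18])
if o: print('large',fit([(W,o[1])],M,609,306))
measure('pan_large',[W],609,306);measure('spacer_c',[W],438,307); measure('pan_small',[W],638,98)
```

```text
19.2833 [401.70325077 163.9831579  145.83754843] [ 7.64814951e-01  1.15959808e-01 -5.27843064e-01  9.76502571e-05
 -9.24998864e-01 -2.33329383e+00] [ 0.9304203   0.04491591 -1.23138955] 85.63397951582813
nut_medium_c  [427.6 168.7] yaw deg -22.2 err 0.035
pan_large no maskTraceback (most recent call last):
  File "<stdin>", line 7, in <module>
  File "fit.py", line 60, in measure
    return r[0]
           ^
UnboundLocalError: cannot access local variable 'r' where it is not associated with a value
```

View pics/w12.png

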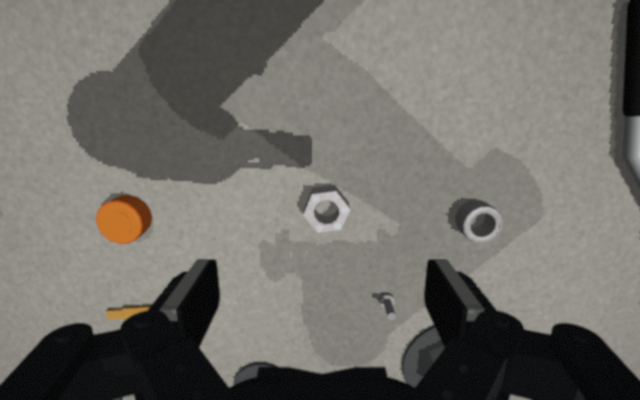

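{"api": "move_arm", "payload": {
  "steps": [
    [1,13,2,-25,0,0,-0.1],
    [1,26,5,-50,0,0,-0.2],
    [1,26,5,-80,0,0,-0.3],
    [1,26,5,-80,0,0,-0.385],
    [1,26,5,-80,0,0,-0.385]
  ]
}}

```text
clock: 19.9
position: [428.4, 168.9, 62.6]
ee_rot: [0.191, 0.982, -0.002, -0.002]
contact_force: [0.3, -0.3, 0.6]
gripper_width: 85.5
```

{"api": "move_arm", "payload": {
  "steps": [
    [1,0,0,0,0,0,0]
  ]
}}

```text
clock: 19.98
position: [429.4, 169.9, 64.5]
ee_rot: [0.189, 0.982, -0.0, 0.0]
contact_force: [0.1, 1.2, -0.1]
gripper_width: 85.2
```

```bash
cat > st.py <<'E'
from fit import *
from scipy.spatial.transform import Rotation as Ro
def st():
    s=readout.read_state();print('t %.2f'%s['clock'],s['position'].round(1),'F',s['contact_force'].round(1),'jaw deg %.1f'%np.degrees(np.arctan2(*Ro.from_quat(s['ee_rot']).as_matrix()[[1,0],1])),'j6 %.2f'%s['joints'][5],'w %.1f'%s['gripper_width'])
E
python3 - <<'E'
from st import *
W=optics.get_image("wrist");st()
measure('nut_medium_c',[W],427,168)
cv2.imwrite('pics/w13.png',W['frame'])
E
```

```text
t 20.03 [429.5 170.1  65.1] F [-0.2 -0.1 -0.1] jaw deg 68.2 j6 -2.68 w 85.3
nut_medium_c  [428.  168.9] yaw deg 36.7 err 0.027
```

View pics/w13.png

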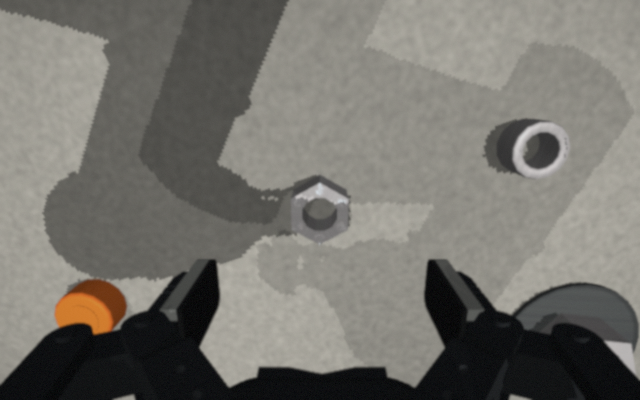

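{"api": "move_arm", "payload": {
  "steps": [
    [1,-1.3,-1,-30,0,0,-0.02],
    [1,-1.3,-1,-60,0,0,-0.02],
    [1,-1.3,-1,-76,0,0,-0.02],
    [1,-1.3,-1,-83,0,0,-0.02],
    [1,-1.3,-1,-83,0,0,-0.02]
  ]
}}

```text
clock: 20.5
position: [427.0, 168.2, -18.7]
ee_rot: [0.2, 0.98, -0.001, -0.0]
contact_force: [-0.3, 0.3, 0.6]
gripper_width: 85.3
```

{"api": "move_arm", "payload": {
  "steps": [
    [0.4,0,0,0,0,0,0],
    [0.1,0,0,0,0,0,0],
    [-0.1,0,0,0,0,0,0],
    [-1,0,0,0,0,0,0],
    [-1,0,0,0,0,0,0]
  ]
}}

```text
clock: 20.92
position: [428.0, 169.0, -16.7]
ee_rot: [0.2, 0.98, 0.001, 0.001]
contact_force: [-1.4, 0.6, 7.3]
gripper_width: 34.4
```

{"api": "move_arm", "payload": {
  "steps": [
    [-1,0,0,0,0,0,0],
    [-1,0,0,0,0,0,0]
  ]
}}

```text
clock: 21.08
position: [427.9, 169.0, -16.7]
ee_rot: [0.2, 0.98, 0.001, 0.001]
contact_force: [-0.9, 0.1, 7.0]
gripper_width: 34.5
```

{"api": "move_arm", "payload": {
  "steps": [
    [-1,0,0,8,0,0,0],
    [-1,0,0,30,0,0,0],
    [-1,0,0,60,0,0,0.08],
    [-1,20,-25,80,0,0,0.18],
    [-1,40,-50,85,0,0,0.28]
  ]
}}

```text
clock: 21.5
position: [469.4, 119.9, 71.5]
ee_rot: [0.057, 0.998, 0.002, 0.004]
contact_force: [1.0, 1.5, -1.9]
gripper_width: 34.3
```

{"api": "move_arm", "payload": {
  "steps": [
    [-1,22,-28,0,0,0,0.1],
    [-1,44,-56,0,0,0,0.125],
    [-1,66,-84,0,0,0,0.125],
    [-1,88,-112,0,0,0,0.125],
    [-1,110,-140,0,0,0,0.125]
  ]
}}

```text
clock: 21.92
position: [577.7, -23.2, 67.6]
ee_rot: [-0.001, 1.0, 0.0, 0.0]
contact_force: [0.5, 0.8, -1.2]
gripper_width: 34.7
```

{"api": "move_arm", "payload": {
  "steps": [
    [-1,22,-28,0,0,0,0],
    [-1,44,-56,0,0,0,0],
    [-1,62,-77,0,0,0,0],
    [-1,62,-77,0,0,0,0],
    [-1,62,-77,0,0,0,0]
  ]
}}

```text
clock: 22.33
position: [639.1, -100.0, 66.6]
ee_rot: [0.001, 1.0, 0.0, -0.0]
contact_force: [-1.3, 0.2, -0.7]
gripper_width: 34.1
```

Run:
```python
from st import *
W=optics.get_image("wrist");st()
print(circ('pan_medium',W,642,-99,42))
print(circ('pan_medium',W,642,-99,42,rowmax=215))
cv2.imwrite('pics/w14.png',W['frame'])
```

```text
t 22.38 [638.4 -99.   66.7] F [-0.6  0.  -0.7] jaw deg 90.0 j6 -1.67 w 34.4
(array([ 643.81281031, -100.03916692]), np.float64(0.6967930029154519), 343)
(array([ 643.96387422, -100.07590714]), np.float64(1.0), 180)
```

View pics/w14.png

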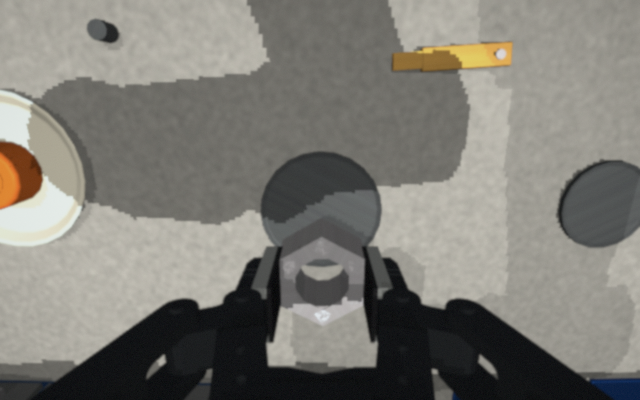

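{"api": "move_arm", "payload": {
  "steps": [
    [-1,3,-0.5,-25,0,0,0],
    [-1,5,-1,-50,0,0,0],
    [-1,5,-1,-68,0,0,0],
    [-1,5,-1,-77,0,0,0],
    [-1,5,-1,-77,0,0,0]
  ]
}}

```text
clock: 22.9
position: [642.3, -98.7, -12.0]
ee_rot: [-0.002, 1.0, -0.0, -0.002]
contact_force: [0.5, -0.7, -0.2]
gripper_width: 34.2
```

{"api": "move_arm", "payload": {
  "steps": [
    [-1,0,0,-0.5,0,0,0],
    [-1,0,0,-1,0,0,0],
    [-1,0,0,-1,0,0,0]
  ]
}}

```text
clock: 23.15
position: [645.1, -99.4, -9.5]
ee_rot: [-0.001, 1.0, 0.0, 0.001]
contact_force: [-0.1, -0.7, -1.0]
gripper_width: 34.6
```

{"api": "move_arm", "payload": {
  "steps": [
    [-1,0,0,-0.5,0,0,0],
    [-1,0,0,-1,0,0,0],
    [-1,0,0,-1,0,0,0]
  ]
}}

```text
clock: 23.4
position: [644.3, -99.7, -11.6]
ee_rot: [-0.001, 1.0, 0.0, 0.0]
contact_force: [0.1, 0.3, -1.3]
gripper_width: 34.7
```

{"api": "move_arm", "payload": {
  "steps": [
    [-1,0,0,-0.5,0,0,0],
    [-1,0,0,-1,0,0,0],
    [-1,0,0,-1,0,0,0]
  ]
}}

```text
clock: 23.65
position: [644.1, -99.7, -13.2]
ee_rot: [-0.001, 1.0, 0.0, -0.0]
contact_force: [0.1, -0.1, -0.1]
gripper_width: 34.3
```

{"api": "move_arm", "payload": {
  "steps": [
    [-1,-0.4,-0.5,-0.3,0,0,0],
    [-1,-0.4,-0.5,-0.7,0,0,0],
    [-1,-0.4,-0.5,-0.7,0,0,0]
  ]
}}

```text
clock: 23.9
position: [643.7, -100.3, -13.6]
ee_rot: [-0.001, 1.0, -0.0, -0.0]
contact_force: [-1.0, -1.0, 0.2]
gripper_width: 34.2
```

{"api": "move_arm", "payload": {
  "steps": [
    [-1,0,0,-0.3,0,0,0],
    [-1,0,0,-0.7,0,0,0],
    [-1,0,0,-0.7,0,0,0]
  ]
}}

```text
clock: 24.15
position: [643.8, -100.2, -13.6]
ee_rot: [-0.001, 1.0, -0.0, 0.0]
contact_force: [-1.3, 0.7, 5.3]
gripper_width: 34.7
```

{"api": "move_arm", "payload": {
  "steps": [
    [-0.1,0,0,0,0,0,0],
    [0,0,0,0,0,0,0],
    [0.15,0,0,0,0,0,0],
    [0.25,0,0,2,0,0,0],
    [0.25,0,0,5,0,0,0]
  ]
}}

```text
clock: 24.57
position: [643.5, -100.1, -9.9]
ee_rot: [-0.001, 1.0, -0.0, -0.0]
contact_force: [0.0, 0.3, -0.2]
gripper_width: 53.4
```

{"api": "move_arm", "payload": {
  "steps": [
    [0.25,0,0,20,0,0,0],
    [0.3,0,0,50,0,0,0],
    [1,-25,-6,80,0,0,0],
    [1,-60,-14,100,0,0,0],
    [1,-100,-24,115,0,0,0]
  ]
}}

```text
clock: 24.98
position: [546.9, -123.6, 107.1]
ee_rot: [-0.002, 1.0, -0.0, 0.002]
contact_force: [-0.7, -0.3, 0.2]
gripper_width: 85.2
```

{"api": "move_arm", "payload": {
  "steps": [
    [1,-38,-8,15,0,0,0],
    [1,-75,-15,30,0,0,0],
    [1,-110,-25,35,0,0,0],
    [1,-135,-31,35,0,0,0],
    [1,-135,-31,35,0,0,0]
  ]
}}

```text
clock: 25.4
position: [405.8, -155.1, 140.5]
ee_rot: [0.0, 1.0, 0.001, -0.0]
contact_force: [0.1, -1.0, -0.5]
gripper_width: 85.5
```

{"api": "move_arm", "payload": {
  "steps": [
    [1,0,0,0,0,0,0]
  ]
}}

```text
clock: 25.48
position: [410.2, -155.0, 140.7]
ee_rot: [-0.001, 1.0, -0.0, 0.001]
contact_force: [0.2, 0.1, 0.2]
gripper_width: 85.4
```

Run:
```python
from st import *
W=optics.get_image("wrist");st()
measure('nut_small_c',[W],428,-155)
cv2.imwrite('pics/w15.png',W['frame'])
```

```text
t 25.53 [ 411.4 -154.8  140.6] F [1.1 0.  0.9] jaw deg 90.1 j6 -1.58 w 85.8
nut_small_c  [ 428.  -154.6] yaw deg 5.9 err 0.039
```

View pics/w15.png

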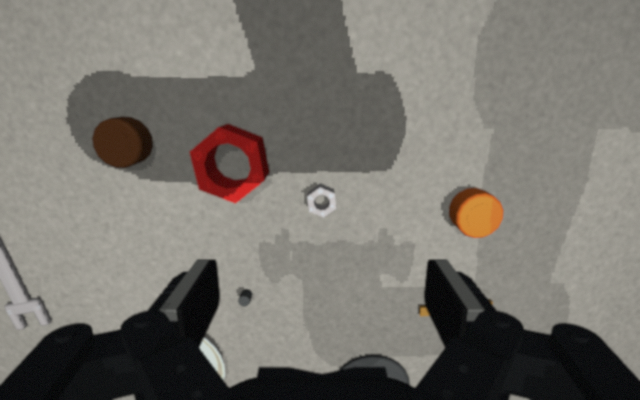

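{"api": "move_arm", "payload": {
  "steps": [
    [0.2,8,0,-25,0,0,0.05],
    [0.2,16.5,0.2,-50,0,0,0.1],
    [0.2,16.5,0.2,-75,0,0,0.1],
    [0.2,16.5,0.2,-85,0,0,0.1],
    [0.2,16.5,0.2,-85,0,0,0.1]
  ]
}}

```text
clock: 26.0
position: [426.4, -154.0, 51.7]
ee_rot: [-0.051, 0.999, 0.0, -0.003]
contact_force: [0.8, 0.6, 0.8]
gripper_width: 51.4
```

{"api": "move_arm", "payload": {
  "steps": [
    [0.2,0,0,0,0,0,0],
    [0.2,0,0,0,0,0,0]
  ]
}}

```text
clock: 26.17
position: [428.7, -154.4, 55.3]
ee_rot: [-0.051, 0.999, -0.0, 0.001]
contact_force: [-0.1, -0.0, 0.8]
gripper_width: 51.2
```

Run:
```python
from st import *
W=optics.get_image("wrist");st()
measure('nut_small_c',[W],428,-155)
cv2.imwrite('pics/w16.png',W['frame'])
```

```text
t 26.22 [ 428.7 -154.4   55.6] F [ 0.1  0.2 -0.2] jaw deg 95.9 j6 -1.48 w 51.6
nut_small_c  [ 428.1 -154.9] yaw deg 6.8 err 0.058
```

View pics/w16.png

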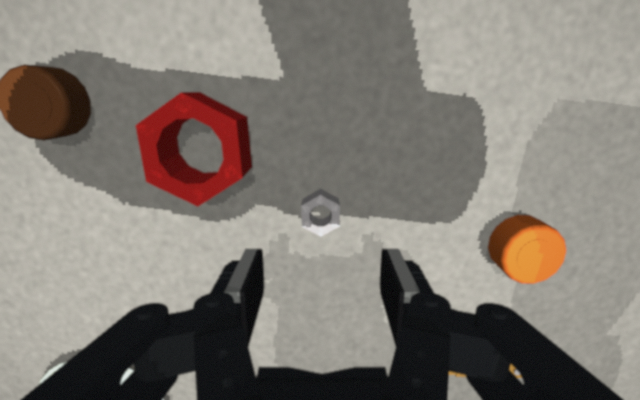

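{"api": "move_arm", "payload": {
  "steps": [
    [0.2,-0.5,-0.4,-25,0,0,0.01],
    [0.2,-0.5,-0.4,-50,0,0,0.01],
    [0.2,-0.5,-0.4,-65,0,0,0.01],
    [0.2,-0.5,-0.4,-72,0,0,0.01],
    [0.2,-0.5,-0.4,-72,0,0,0.01]
  ]
}}

```text
clock: 26.68
position: [426.4, -154.8, -17.8]
ee_rot: [-0.056, 0.998, 0.0, -0.001]
contact_force: [0.3, 0.3, -0.5]
gripper_width: 51.5
```

{"api": "move_arm", "payload": {
  "steps": [
    [0,0,0,0,0,0,0],
    [-0.2,0,0,0,0,0,0],
    [-0.3,0,0,0,0,0,0],
    [-1,0,0,0,0,0,0],
    [-1,0,0,0,0,0,0]
  ]
}}

```text
clock: 27.1
position: [427.7, -154.9, -15.9]
ee_rot: [-0.056, 0.998, -0.0, 0.001]
contact_force: [-1.2, 0.5, 6.1]
gripper_width: 21.5
```

{"api": "move_arm", "payload": {
  "steps": [
    [-1,0,0,0,0,0,0],
    [-1,0,0,0,0,0,0]
  ]
}}

```text
clock: 27.27
position: [427.7, -154.9, -15.9]
ee_rot: [-0.056, 0.998, -0.0, 0.001]
contact_force: [-0.7, 0.6, 6.0]
gripper_width: 21.6
```

{"api": "move_arm", "payload": {
  "steps": [
    [-1,0,0,8,0,0,0],
    [-1,0,0,30,0,0,0],
    [-1,0,0,60,0,0,-0.05],
    [-1,20,25,80,0,0,-0.11],
    [-1,40,50,85,0,0,-0.11]
  ]
}}

```text
clock: 27.68
position: [468.9, -105.0, 72.3]
ee_rot: [0.001, 1.0, 0.0, 0.004]
contact_force: [1.5, 0.3, -1.4]
gripper_width: 21.3
```

{"api": "move_arm", "payload": {
  "steps": [
    [-1,24,27,0,0,0,0],
    [-1,48,54,0,0,0,0],
    [-1,72,81,0,0,0,0],
    [-1,96,108,0,0,0,0],
    [-1,120,138,0,0,0,0]
  ]
}}

```text
clock: 28.1
position: [587.6, 34.4, 68.8]
ee_rot: [-0.001, 1.0, 0.0, 0.0]
contact_force: [0.9, -1.1, -0.4]
gripper_width: 21.2
```

{"api": "move_arm", "payload": {
  "steps": [
    [-1,24,28,0,0,0,0],
    [-1,50,60,0,0,0,0],
    [-1,50,65,0,0,0,0],
    [-1,50,65,0,0,0,0],
    [-1,50,65,0,0,0,0]
  ]
}}

```text
clock: 28.52
position: [635.9, 98.1, 67.8]
ee_rot: [-0.001, 1.0, -0.0, -0.001]
contact_force: [-0.4, 0.0, -0.3]
gripper_width: 21.8
```

Run:
```python
from st import *
W=optics.get_image("wrist");st()
print(circ('pan_small',W,639,98,32))
print(circ('pan_small',W,639,98,32,rowmax=215))
cv2.imwrite('pics/w17.png',W['frame'])
```

```text
t 28.57 [635.7  97.4  67.9] F [-0.2  0.  -0.3] jaw deg 90.1 j6 -1.97 w 21.1
(array([639.51511028,  97.93384817]), np.float64(0.5714285714285714), 252)
(array([639.86311143,  98.4113404 ]), np.float64(0.9428571428571428), 140)
```

View pics/w17.png

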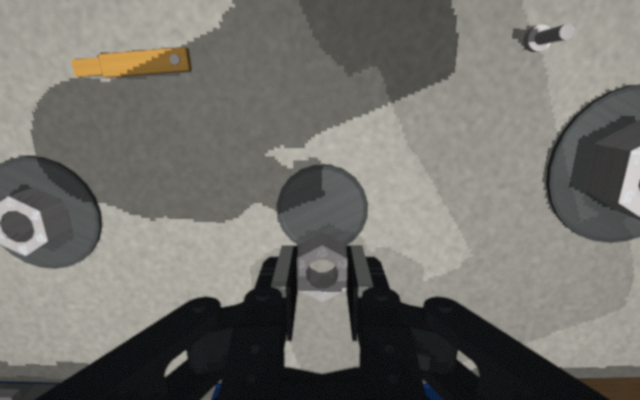

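{"api": "move_arm", "payload": {
  "steps": [
    [-1,2,0.5,-25,0,0,0],
    [-1,3.6,1,-50,0,0,0],
    [-1,3.6,1,-68,0,0,0],
    [-1,3.6,1,-77,0,0,0],
    [-1,3.6,1,-77,0,0,0]
  ]
}}

```text
clock: 29.08
position: [638.5, 97.6, -11.2]
ee_rot: [-0.0, 1.0, -0.001, -0.002]
contact_force: [0.5, -0.3, -0.9]
gripper_width: 21.7
```

{"api": "move_arm", "payload": {
  "steps": [
    [-1,0,0,-0.5,0,0,0],
    [-1,0,0,-1,0,0,0],
    [-1,0,0,-1,0,0,0]
  ]
}}

```text
clock: 29.33
position: [641.3, 99.3, -8.7]
ee_rot: [-0.001, 1.0, 0.0, 0.001]
contact_force: [0.6, 0.5, -0.4]
gripper_width: 21.4
```

{"api": "move_arm", "payload": {
  "steps": [
    [-1,0,0,-0.5,0,0,0],
    [-1,0,0,-1,0,0,0],
    [-1,0,0,-1,0,0,0]
  ]
}}

```text
clock: 29.58
position: [640.5, 99.3, -10.7]
ee_rot: [-0.001, 1.0, 0.0, 0.0]
contact_force: [-0.0, -0.4, -0.1]
gripper_width: 21.5
```

{"api": "move_arm", "payload": {
  "steps": [
    [-1,0,0,-0.3,0,0,0],
    [-1,0,0,-0.7,0,0,0],
    [-1,0,0,-0.7,0,0,0]
  ]
}}

```text
clock: 29.83
position: [640.3, 99.2, -12.0]
ee_rot: [-0.001, 1.0, -0.0, -0.0]
contact_force: [-0.5, -0.8, -0.3]
gripper_width: 21.3
```

{"api": "move_arm", "payload": {
  "steps": [
    [-1,-0.7,-0.9,-0.3,0,0,0],
    [-1,-0.7,-0.9,-0.7,0,0,0],
    [-1,-0.7,-0.9,-0.7,0,0,0]
  ]
}}

```text
clock: 30.08
position: [639.6, 98.2, -12.7]
ee_rot: [-0.001, 1.0, -0.0, -0.0]
contact_force: [-0.5, 0.2, -1.0]
gripper_width: 21.5
```

{"api": "move_arm", "payload": {
  "steps": [
    [-1,0,0,-0.3,0,0,0],
    [-1,0,0,-0.7,0,0,0],
    [-1,0,0,-0.7,0,0,0]
  ]
}}

```text
clock: 30.33
position: [639.6, 98.2, -12.8]
ee_rot: [-0.001, 1.0, -0.0, -0.0]
contact_force: [-2.2, 0.3, 4.0]
gripper_width: 21.4
```

{"api": "move_arm", "payload": {
  "steps": [
    [-0.4,0,0,0,0,0,0],
    [-0.3,0,0,0,0,0,0],
    [-0.2,0,0,0,0,0,0],
    [-0.1,0,0,2,0,0,0],
    [-0.1,0,0,5,0,0,0]
  ]
}}

```text
clock: 30.75
position: [639.4, 98.2, -8.7]
ee_rot: [-0.001, 1.0, -0.0, -0.0]
contact_force: [1.0, 0.3, 0.9]
gripper_width: 38.7
```

{"api": "move_arm", "payload": {
  "steps": [
    [-0.1,0,0,20,0,0,0],
    [0,0,0,50,0,0,0],
    [0.5,-20,0,85,0,0,0],
    [1,-50,0,115,0,0,0],
    [1,-75,0,145,0,0,0]
  ]
}}

```text
clock: 31.17
position: [563.5, 98.1, 137.8]
ee_rot: [-0.001, 1.0, 0.0, -0.0]
contact_force: [0.0, -0.2, -0.8]
gripper_width: 77.0
```

{"api": "move_arm", "payload": {
  "steps": [
    [1,-25,0,25,0,0,0],
    [1,-50,0,50,0,0,0],
    [1,-70,0,80,0,0,0],
    [1,-90,0,110,0,0,0],
    [1,-90,0,110,0,0,0]
  ]
}}

```text
clock: 31.58
position: [475.1, 98.8, 254.2]
ee_rot: [-0.002, 1.0, 0.003, 0.006]
contact_force: [0.3, -0.1, 0.9]
gripper_width: 85.5
```

{"api": "move_arm", "payload": {
  "steps": [
    [1,0,0,0,0,0,0],
    [1,0,0,0,0,0,0]
  ]
}}

```text
clock: 31.75
position: [474.3, 98.3, 246.8]
ee_rot: [-0.001, 1.0, 0.0, 0.0]
contact_force: [0.6, -0.6, -1.1]
gripper_width: 85.4
```

Run:
```python
from st import *
W=optics.get_image("wrist");T=optics.get_image("top");S=optics.get_image("side");st()
for n,q in(('w',W),('t',T),('s',S)): cv2.imwrite(f'pics/{n}18.png',q['frame'])
for n,pn,x,y in(('nut_large_c','pan_large',609,306.5),('nut_medium_c','pan_medium',643.8,-100.2),('nut_small_c','pan_small',639.8,98.2),('cap_c','dish',613.5,-309.5)):
    M,z=MODEL[n]; dz={'nut':3,'cap':-26}[n[:3]]
    MODEL[n]=(M+[0,0,dz],z+dz)
    for c,p in(('W',W),('T',T),('S',S)):
        for k in(n,pn):
            try: print(c,end=' ');measure(k,[p],x,y)
            except Exception as e: pass
```

```text
t 31.90 [474.5  98.  245.2] F [-0.4  0.3 -0.3] jaw deg 90.1 j6 -2.11 w 85.6
W nut_large_c  [607.9 308.1] yaw deg -1.7 err 0.049
W pan_large no mask
T nut_large_c no mask
T pan_large no mask
S nut_large_c  [609.2 309.2] yaw deg 2.3 err 0.063
S pan_large  [609.6 307.9]  err 0.925
W nut_medium_c  [ 640.7 -101.1] yaw deg -42.7 err 1.459
W pan_medium  [654.8 -35.2]  err 1.000
T nut_medium_c no mask
T pan_medium  [ 642.7 -101.3]  err 0.373
S nut_medium_c  [645.3 -98.2] yaw deg 51.2 err 0.056
S pan_medium  [647.2 -98.5]  err 0.942
W nut_small_c no mask
W pan_small  [638.7  99.1]  err 0.340
T nut_small_c no mask
T pan_small  [639.2  90.9]  err 1.707
S nut_small_c  [642.4  99.1] yaw deg 17.2 err 0.159
S pan_small no mask
W cap_c  [ 614.7 -309. ]  err 0.035
W dish  [ 612.7 -308.5]  err 0.396
T cap_c  [ 612.4 -308.1]  err 0.086
T dish  [ 612.6 -311.1]  err 0.252
S cap_c  [ 614.  -305.6]  err 0.204
S dish  [ 613.  -305.1]  err 0.427
```

View pics/w18.png

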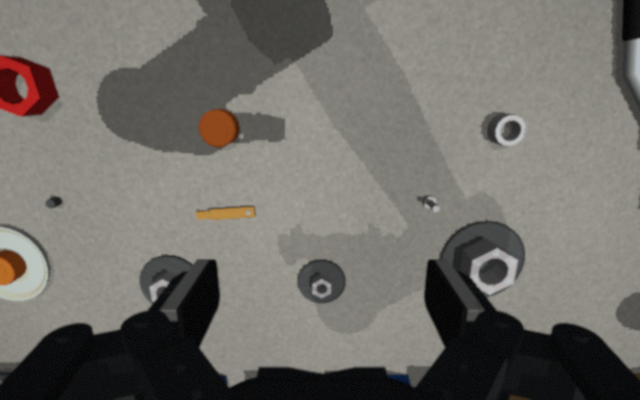

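View pics/t18.png

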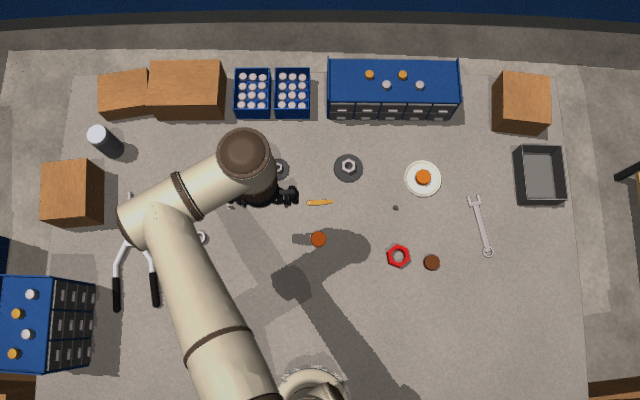

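View pics/s18.png

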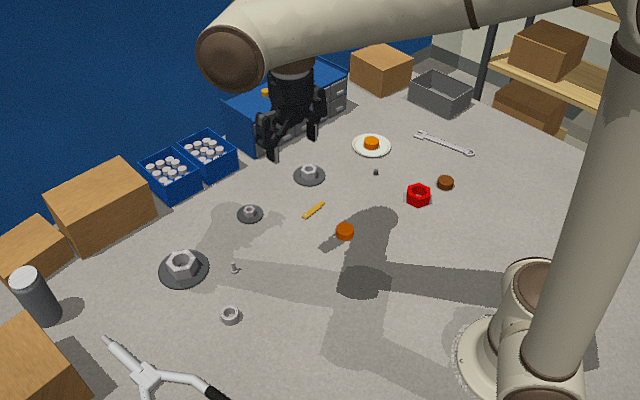

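Run:
```python
from st import *
S=optics.get_image("side");W=optics.get_image("wrist")
for n,pn,x,y,r in(('nut_large_c','pan_large',609,306.5,55),('nut_medium_c','pan_medium',643.8,-100.2,42),('nut_small_c','pan_small',639.8,98.2,32)):
    M,z=MODEL[n]; MODEL[n]=(M+[0,0,3],z+3)
    for c,p in(('S',S),('W',W)):
        try:print(c,pn,circ(pn,p,x,y,r));measure(n,[p],x,y)
        except Exception as e: pass
for n,x,y in(('spacer_c',438,307),('cap_other_c',443,-20)): measure(n,[S],x,y)
```

```text
S pan_large (array([606.88771623, 308.78425314]), np.float64(0.44571428571428573), 175)
nut_large_c  [606.4 309.6] yaw deg 3.3 err 0.076
W pan_large (array([608.44273054, 305.57233325]), np.float64(0.5341365461847389), 249)
nut_large_c  [608.4 308.3] yaw deg 59.3 err 0.041
S pan_medium (array([644.07376264, -96.54896916]), np.float64(0.41414141414141414), 99)
nut_medium_c  [646.2 -98.8] yaw deg -0.6 err 0.067
W pan_medium (array([642.41936843, -98.06141008]), np.float64(0.5878378378378378), 148)
nut_medium_c  [ 642.2 -102. ] yaw deg 17.7 err 1.515
S pan_small None
nut_small_c  [642.1  99.5] yaw deg 18.4 err 0.089
W pan_small (array([637.3991631 ,  99.85878204]), np.float64(0.78125), 128)
nut_small_c  [640.2  98.5] yaw deg 0.7 err 0.072
spacer_c  [441.8 309.3]  err 0.085
cap_other_c  [442.  -15.5]  err 0.063
```

All offsets are within about 3 mm and the gripper is clear, so I hand in.

```bash
python3 -c "
from bench import workorder;print(workorder.job_done())"
```

```text
the job is handed in; nothing more can be done
None
```

The job is done and handed in at about 32 s of the 102 s limit. I moved the orange cap off the largest nut into the dish first, then put the large, medium and small nuts in their matching pans. Each piece was lowered until I felt a light contact of about 4–5 N, then released.

**Final checks:** Pictures from all three cameras show the cap and each nut lying flat near the middle of its place. The spacer, the other cap and both look-alikes are still on the ledge where they were, and the gripper is well clear.

**What disagreed or failed:**
- **First cap grasp:** it closed on nothing, because the fingertips sit about 19 mm higher than the reported TCP. I corrected for this, and every later grasp held.
- **Centring numbers:** the last camera fits put each piece within about 3 mm of centre where they worked. Several fits failed or were poor because the arm or a part hid the view. The medium nut in the wrist view was the worst, so I also relied on the pan and dish positions measured just before each placing.
- **Spacer and other cap:** their final measured positions (442, 309) and (442, -15.5) are within about 7 mm of the rough first estimates. I never touched either of them.

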